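Load the terminal-block feed chute

TASK

Open the clear hinged cover of the sloping feed chute fully back on its stop, then load every green terminal block in the grey parts tray: each must end up lying crosswise in the lane between the side walls, flat on the bed with its screw heads up (several start on their sides and must be turned), slid down one behind the other from the lower end stop. When all are in, lower the cover gently until it is fully shut - never let it drop - and let go, leaving the blue blower, the flux jar and the side cutters where they are.

Things in the scene. Friction and masses are not known exactly. Their poses are not given: they have to be found in the camera images.
- chute: Fixed feed chute: aluminium lane sloping at 30 degrees on a dark steel foot 70 mm wide (x = -40 to +110 mm). Origin on the bench; x level, from the high loading end (bed 100 mm up, on the robot's left, towards the tray) to the low end (bed 30 mm up, on the right); z up. Nothing stands under the loading rail.
- lane (a point): On the centre line of the slippery bed (friction about 0.3) at the inner face of the end stop at the low end. x points UP the lane, y across, z out of the bed. Side walls 34 mm apart with inward lips 17 mm above the bed run from x = 0 to 96 mm, then flare outward to x = 109 mm, so blocks must be flat when they slide in. Five blocks, 18 mm each along x, 30 mm along y, fit between the walls.
- load (a point): On the bed 129 mm up the lane from the end stop, axes as lane. Here the bed is a bare rail 24 mm wide without walls (x = -32 to +15 mm from this point), so a block put across it overhangs 3 mm each side for the fingers. Let go here, a block slides down by itself against the stop or the block before.
- cover (a joint): Hinge of the clear cover (143 x 56 mm, 0.15 kg, free hinge), rad: 0 = shut (parallel to the bed, 26 mm above it, over lane and rail), 1.5 = fully open, leaning back past vertical on its stop over the low end, where it stays. Upright at about 1.05; below that it falls shut if let go.
- cover_hinge (a point): Centre of the cover's hinge line, at the low end of the chute, 47 mm above the bench; the line is parallel to the y axis of chute.
- cover_bar (a point): Centre of the cover's grab bar, round steel, 10 mm thick, parallel to the hinge line and 188 mm from it, 66 mm free length, 40 mm beyond the cover's free edge. About 160 mm above the bench when shut, 205 mm when open. It can be pinched from above at any cover angle and turns in the grip while the cover swings.
- tray: Fixed raised grey parts tray with a black mat, a block 178 x 173 mm on top of which the blocks start; origin at the centre of its underside on the bench; its floor is 50 mm above the bench, its low rim 56 mm.
- terminal0: Green plastic screw-terminal block, a plain box 30 x 18 x 15 mm (x, y, z), 15 g, with a row of three round white screw heads on its top face. Origin: centre of its underside; x along the 30 mm length, z out of the screw face. May be absent. It starts LYING ON ITS SIDE (z axis level, pointing roughly left or right as the robot sees it, 18 mm high), its length within 30 degrees of world x.
- terminal1: Green plastic screw-terminal block, a plain box 30 x 18 x 15 mm (x, y, z), 15 g, with a row of three round white screw heads on its top face. Origin: centre of its underside; x along the 30 mm length, z out of the screw face. May be absent. It starts LYING ON ITS SIDE (z axis level, pointing roughly left or right as the robot sees it, 18 mm high), its length within 30 degrees of world x.
- terminal2: Green plastic screw-terminal block, a plain box 30 x 18 x 15 mm (x, y, z), 15 g, with a row of three round white screw heads on its top face. Origin: centre of its underside; x along the 30 mm length, z out of the screw face. May be absent. It starts LYING ON ITS SIDE (z axis level, pointing roughly left or right as the robot sees it, 18 mm high), its length within 30 degrees of world x.
- terminal3: Green plastic screw-terminal block, a plain box 30 x 18 x 15 mm (x, y, z), 15 g, with a row of three round white screw heads on its top face. Origin: centre of its underside; x along the 30 mm length, z out of the screw face. May be absent. It starts right way up (z axis up, 15 mm high), its length within 30 degrees of world x.
- terminal4: Green plastic screw-terminal block, a plain box 30 x 18 x 15 mm (x, y, z), 15 g, with a row of three round white screw heads on its top face. Origin: centre of its underside; x along the 30 mm length, z out of the screw face. May be absent. It starts right way up (z axis up, 15 mm high), its length within 30 degrees of world x.
- blower: Bystander: blue rubber bulb blower to the right of the chute, 54 mm diameter, 86 mm high, standing; origin at the centre of its underside. Leave alone.
- flux_jar: Bystander: round jar with black lid, 49 mm diameter, 32 mm high; origin at the centre of its underside. Leave alone.
- side_cutters: Bystander: red-handled side cutters, 140 x 49 x 15 mm, lying flat; origin at the centre of the underside. Leave alone.

How it is judged:
On the way, in this order (a step that is already met when the one before it is completed fails the run):
1. the cover is swung fully open, back on its stop (value of joint cover above 1.42 rad), for 0.3 s.
2. with the cover open, every terminal block lies in the lane, crosswise, screws up, slid down and at rest (x of terminal0 in the frame of lane between 0.004 and 0.092 m and y of terminal0 in the frame of lane between -0.008 and 0.008 m and z of terminal0 in the frame of lane between -0.004 and 0.004 m and angle between each of terminal0, terminal1, terminal2, terminal3, terminal4's own z axis and vertical below 0.68 rad and angle between the x axis of each of terminal0, terminal1, terminal2, terminal3, terminal4 and the y axis of lane, either way round below 0.25 rad and x of terminal1 in the frame of lane between 0.004 and 0.092 m and y of terminal1 in the frame of lane between -0.008 and 0.008 m and z of terminal1 in the frame of lane between -0.004 and 0.004 m and x of terminal2 in the frame of lane between 0.004 and 0.092 m and y of terminal2 in the frame of lane between -0.008 and 0.008 m and z of terminal2 in the frame of lane between -0.004 and 0.004 m and x of terminal3 in the frame of lane between 0.004 and 0.092 m and y of terminal3 in the frame of lane between -0.008 and 0.008 m and z of terminal3 in the frame of lane between -0.004 and 0.004 m and x of terminal4 in the frame of lane between 0.004 and 0.092 m and y of terminal4 in the frame of lane between -0.008 and 0.008 m and z of terminal4 in the frame of lane between -0.004 and 0.004 m and linear speed of each of terminal0, terminal1, terminal2, terminal3, terminal4 below 0.02 m/s and value of joint cover above 1.2 rad), for 0.2 s.
3. the cover is lowered fully shut (value of joint cover below 0.05 rad), for 0.2 s.
At the end, for the whole second after the job is handed in: Every terminal block present lies in the lane: on the centre line to 8 mm, with its middle within 92 mm of the end stop, flat on the bed to 4 mm with its screw face up (within 9 degrees of the bed's slope), its length across the lane to 14 degrees, at rest; the cover is shut to 0.05 rad (x of terminal0 in the frame of lane between 0.004 and 0.092 m and y of terminal0 in the frame of lane between -0.008 and 0.008 m and z of terminal0 in the frame of lane between -0.004 and 0.004 m and angle between each of terminal0, terminal1, terminal2, terminal3, terminal4's own z axis and vertical below 0.68 rad and angle between the x axis of each of terminal0, terminal1, terminal2, terminal3, terminal4 and the y axis of lane, either way round below 0.25 rad and x of terminal1 in the frame of lane between 0.004 and 0.092 m and y of terminal1 in the frame of lane between -0.008 and 0.008 m and z of terminal1 in the frame of lane between -0.004 and 0.004 m and x of terminal2 in the frame of lane between 0.004 and 0.092 m and y of terminal2 in the frame of lane between -0.008 and 0.008 m and z of terminal2 in the frame of lane between -0.004 and 0.004 m and x of terminal3 in the frame of lane between 0.004 and 0.092 m and y of terminal3 in the frame of lane between -0.008 and 0.008 m and z of terminal3 in the frame of lane between -0.004 and 0.004 m and x of terminal4 in the frame of lane between 0.004 and 0.092 m and y of terminal4 in the frame of lane between -0.008 and 0.008 m and z of terminal4 in the frame of lane between -0.004 and 0.004 m and linear speed of each of terminal0, terminal1, terminal2, terminal3, terminal4 below 0.02 m/s and value of joint cover below 0.05 rad); the robot touches nothing.
It fails at once if the cover is dropped or thrown (turning shut faster than 2 rad/s) (velocity of joint cover below -2 rad/s).
It fails at once if a bystander (blower, flux jar, side cutters) is moved more than 30 mm (distance of any of blower, flux_jar, side_cutters from where it was at the start of the episode above 0.03 m).
Of terminal0, terminal1, terminal2, terminal3, terminal4 only 4 to 5 are there at a start; the rules pass over those that are not, and their reading is None.
At some moment in a run one of terminal0, terminal1, terminal2, terminal3, terminal4 may be knocked a few centimetres aside while the robot is not near it.
It also fails if it takes over 208 s, if anything falls off the work surface, if the arm or the gripper's body presses on something with over 40 N, if the wrist force passes 120 N, or if a joint passes its speed limit or range.

ROBOT

A 7-joint arm with a two-finger parallel gripper is mounted at the origin on a cart in front of the work surface, level with it; the furniture and walls round the work are solid. World frame = base frame: x ahead of the robot, y to its left, z up, the work surface at z = 0. Lengths are in m, angles in rad, forces in N, time in s.
With the tool pointing down it reaches from about 0.4 to 0.85 m from the base axis. Payload 10.4 kg.
Tool frame: the origin (TCP) lies midway between the tips of the shut fingers; the grasp point (between the pads) lies 19 mm behind it; z points along the fingers, y is the line along which they close (so a half turn about z gives the same grasp; the last joint's range is limited). The gripper opens to 87 mm and grips with 3 to 60 N. Pads are 19 mm wide; open, the fingers measure 117 mm over their backs; the gripper's body (75 mm by 190 mm) begins 51 mm behind the grasp point.
Start: joints at [-1.337, 0.332, -0.065, 1.46, 0.022, 1.35, -0.088], TCP at [0.159, 0.605, 0.223] pointing down, gripper open.
Joint ranges: [-2.6, 2.6], [-0.5, 2.12], [-1.47, 1.34], [0.16, 2.42], [-1.27, 4.41], [0.06, 2.06], [-2.6, 2.6]. Speed limits (rad/s): [2.22, 2.22, 2.79, 2.79, 3.14, 3.14, 3.14].

INTERFACE

Orientations are given as a unit quaternion [x, y, z, w].
In Python, from bench import r gives the robot as it stands.
- The arm moves only by the tool apply_moves, never from a script. Its argument "steps" is a list of rows, each a list of 7 numbers: the turn, a rotation vector about the tool's x, y, z in rad, then the shift along the tool's x, y, z in mm, then the opening, from -1 (shut) to 1 (fully open). In form: [[ax, ay, az, x, y, z, claw], ...]. A call has 1 to 20 rows; each row is the pose to reach, as a shift and turn from the pose commanded when the call began, along the tool's axes at that moment; what a row does not reach only later rows make up. A row lasts 1/12 s, in which the tool goes at most 41.7 mm and 7.16 degrees, less where a joint would pass 70% of its speed; a pose out of reach is approached as far as the arm can. A call with a gripper value outside its range is refused whole. The fingers move at their own pace and stop on an object; "force" is the grip in N (left out, the last holds). Time passes only in rows, so rows that repeat a pose let the fingers close. It gives the time, the measured TCP pose, the force, the opening and the grip force at its end, in the units of the state.
- r.read_state(): the state, without advancing time (a new reading comes with each control period).
- r.camera(name): name is "scene" or "top" or "wrist"; returns a dict with "pixels" (384x512x3 uint8, red, green, blue), "z_map" (384x512 float32, m along the optical axis (not along the pixel's ray), 0 where there is no reading), "fovy" (degrees; the focal length in pixels is half the picture's height over the tangent of half this angle, whatever the lens; pixels are square), "cx", "cy" (the principal point, pixels), "k1" (the pictures are not rectified: a ray, as slopes to the right and down, at radius r is drawn at 1 + k1 r^2 times it, then the intrinsics apply), "position" and "orientation" of the camera in the world. Camera axes: x right, y down, z forward; pixel columns grow to the right and rows downward; lengths in m; the calibration is good to about 2 mm. A picture is of the moment at which its call begins.
- r.close_job(): hands the job in; it is judged then, once.
The state is a dict: "time": time; "joint_positions": joint angles; "joint_vel": joint speeds; "joint_torque": joint torques, N m; "ee_pos": TCP position; "eef_rot": TCP orientation; "ft_force": force on the tool from outside, world axes, zero at the start; "torque": the same for the moment, N m; "width": finger opening in m; "grip_force": force on a finger pad.
Only numpy, scipy, OpenCV 4.12 (cv2) and the standard library are available. Lean on these libraries where they do the work, as an engineer would, in place of code of your own. Each camera call takes 0.05 s, during which the arm holds its last target. There are 200 camera calls.

## Working session

There is one attempt and no reset: what is moved stays moved. The work goes in short steps, Python scripts to look and compute and a tool call to move; the robot and the scene stay as the last step left them, time stands still between calls to the robot, and variables do not carry over. Pictures are saved under pics/ and viewed, at most 14 in all, crops included, and the job is handed in when it is done.

Besides the shell and the picture viewer there is one more tool, called after "Emit:" by a JSON object that holds its "method" and its "body", one argument or row to a line. apply_moves: Moves the arm, as the interface text tells. Its arguments: {"type":"object","properties":{"steps":{"type":"array","items":{"type":"array","items":{"type":"number"}}},"force":{"type":"number"}},"required":["steps"]}

```bash
mkdir -p pics; ls
cat > h.py <<'E'
import numpy as np, cv2
from bench import r
from scipy.spatial.transform import Rotation as R
def cam(n):
    c=r.camera(n); c['f']=c['pixels'].shape[0]/2/np.tan(np.radians(c['fovy'])/2); c['R']=R.from_quat(c['orientation']).as_matrix(); return c
def rays(c,uv):
    uv=np.asarray(uv,float).reshape(-1,2); d=(uv-[c['cx'],c['cy']])/c['f']; s=d.copy()
    for _ in range(20): s=d/(1+c['k1']*(s**2).sum(1,keepdims=True))
    return np.c_[s,np.ones(len(s))]
def pts(c,uv,z=None):
    s=rays(c,uv); p=np.array(c['position'])
    if z is None:
        uvi=np.round(np.asarray(uv).reshape(-1,2)).astype(int); return p+(s*c['z_map'][uvi[:,1],uvi[:,0]][:,None])@c['R'].T
    w=s@c['R'].T; return p+w*((z-p[2])/w[:,2])[:,None]
def cloud(c):
    h,w=c['z_map'].shape; u,v=np.meshgrid(np.arange(w),np.arange(h)); return pts(c,np.c_[u.ravel(),v.ravel()]).reshape(h,w,3)
def save(c,n): cv2.imwrite('pics/'+n+'.png',c['pixels'][:,:,::-1])
E
python3 - <<'E'
from h import *
s=r.read_state(); print(s)
for n in('scene','top','wrist'):
    c=cam(n); save(c,n+'0'); print(n,c['fovy'],c['k1'],c['position'],c['R'].round(2).tolist())
a=[cv2.imread(f'pics/{n}0.png') for n in('scene','top','wrist')]
cv2.imwrite('pics/m0.png',cv2.resize(np.vstack([np.hstack(a[:2]),np.hstack([a[2],a[2]*0])]),(800,600)))
E
```

```text
pics
{'time': 0.0, 'joint_positions': array([-1.33658942,  0.33286467, -0.06468356,  1.46095729,  0.02161125,
        1.34989123, -0.08853492]), 'joint_vel': array([ 0.00167064,  0.00013374,  0.00022305, -0.00082752, -0.00022003,
       -0.00095347, -0.00087642]), 'joint_torque': array([ 4.29772863e-04, -6.23259974e+01,  2.46725441e-02, -3.89894629e+01,
       -6.13248604e-02,  3.97093815e-02,  1.42018102e-04]), 'ee_pos': array([0.15866574, 0.60411971, 0.22175077]), 'eef_rot': array([ 1.28064091e-01,  9.91765638e-01, -7.10644074e-04, -4.99070978e-05]), 'ft_force': array([ 0.11887968, -0.24213952, -0.26602871]), 'torque': array([ 0.00499981, -0.03119117,  0.02402382]), 'grip_force': 0.0, 'width': 0.08710580948269737}
scene 49.48817241127916 -0.07280046277451466 [ 0.12271698 -0.63559996  0.72445417] [[0.74, -0.47, 0.48], [-0.67, -0.54, 0.51], [0.02, -0.7, -0.72]]
top 52.606870896306816 -0.03159488661657461 [ 0.46204013 -0.21178048  1.18048933] [[-0.01, -1.0, 0.09], [-1.0, 0.01, 0.02], [-0.02, -0.09, -1.0]]
wrist 71.58174217601857 -0.04513889327025621 [0.0912679  0.62317062 0.38498735] [[0.25, 0.93, 0.26], [0.97, -0.24, -0.07], [-0.0, 0.26, -0.96]]
```

View pics/m0.png

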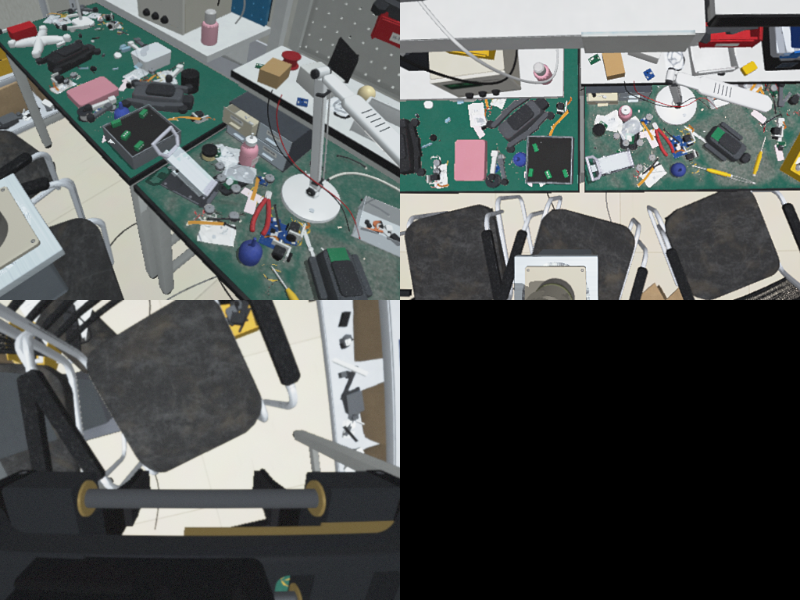

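Run:
```python
from h import *
t=cam('top'); s=cam('scene')
def crop(c,x,y,w,h,k): return cv2.resize(c['pixels'][y:y+h,x:x+w,::-1],None,fx=k,fy=k,interpolation=cv2.INTER_CUBIC)
A=crop(t,150,160,200,90,4); B=crop(s,120,120,240,160,3)
cv2.imwrite('pics/t1.png',A);cv2.imwrite('pics/s1.png',B)
P=cloud(t); hsv=cv2.cvtColor(t['pixels'],cv2.COLOR_RGB2HSV)
m=cv2.inRange(hsv,(45,150,60),(80,255,255)); m[:160]=0;m[250:]=0
n,l,st,ce=cv2.connectedComponentsWithStats(m)
for i in range(1,n):
    if 8<st[i,4]<200: print(ce[i].round(1),st[i],pts(t,ce[i]).round(3),pts(t,ce[i],.066).round(3))
print('grid z (mm)')
for v in range(176,246,4): print(v,*(f"{int(P[v,u,2]*1000):4d}" for u in range(164,300,4)))
for u,v in((164,176),(228,240),(270,200)): print(u,v,P[v,u].round(3))
```

```text
[406.7 171.1] [399 163  16  18 142] [[ 0.606 -0.616  0.047]] [[ 0.604 -0.609  0.066]]
[487.8 183.2] [485 182   7   3  13] [[ 0.57  -0.867  0.022]] [[ 0.566 -0.842  0.066]]
[172.9 188.5] [170 184   7  10  46] [[0.561 0.064 0.074]] [[0.561 0.066 0.066]]
[167.  220.5] [164 216   7  10  55] [[0.469 0.082 0.069]] [[0.469 0.083 0.066]]
[210.9 221.7] [208 217   7  11  42] [[ 0.465 -0.045  0.068]] [[ 0.465 -0.044  0.066]]
[187.  223.6] [185 219   6  10  19] [[0.46  0.025 0.064]] [[0.46  0.025 0.066]]
[191.4 222.3] [189 218   5  10  21] [[0.463 0.012 0.063]] [[0.463 0.012 0.066]]
grid z (mm)
176   55   49   54   48   56   53   51   52   46   53   52   55   52   47   58    1    0 -578    0    2    0    4    3    3    3    6   -1    5   38   35   31   28   29   10
180   50   53   49   51   50   51   49   53   48   47   53   52   50   49   56    0    0 -578    1    5    0 1180   -1   -1    5    3    1    5    3    4    8   35   33   15
184   48   46   67   51   49   48   49   53   53   49   51   51   48   49   54    1    2 -579    0    2    2    3    1    0   -2    5    1    3    0    0    4 118
[... 2011 characters left out ...]
  2 -261    0    4    1    4    2    2    2    4    4    1    0    4    1    4    2    0
236    1    0    3    1   38   35    5    0    0    3    3    0    0    5    4    0   -1 -768   -1    2    1    0    1    4    2    0    2    4    3    3    0    0    0    3
240    1    2    1    7    2    2    3    3    0    3    1    2    2    6    0    2    4 -781   -1    6    0    3    4    2    1   -1    3    2    0    4    2    1    6    3
244    0    2   -1    0    1    2    3    1    1    1    3    1    0    2    1    1    0 -784   -1    1    0    1   -1    0    3   -1    3    4    1    2    0    5   -2    3
164 176 [0.6   0.096 0.056]
228 240 [ 0.409 -0.087  0.005]
270 200 [ 0.524 -0.215  0.088]
```

View pics/t1.png

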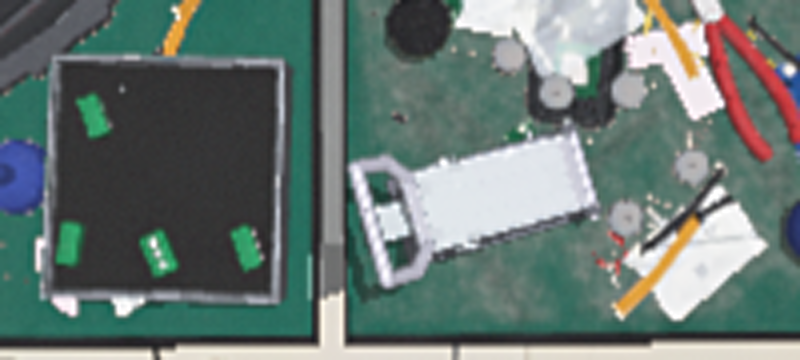

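View pics/s1.png

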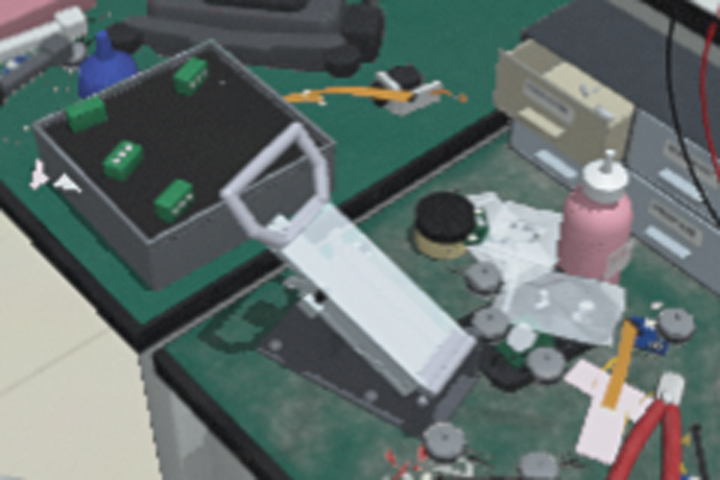

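The pictures show four blocks in the tray (one screws-up at crop 158,253; the one at 68,243 has its screws facing left; the ones at 95,115 and 247,247 have them facing right). The shut chute has its bar at crop (360,165)-(395,285).

```bash
cat >> h.py <<'E'
def T(x,z):
    "tool rotation from its z (pointing) and desired y (closing) direction"
    z=np.array(z,float)/np.linalg.norm(z); y=np.array(x,float); y-=z*(y@z); y/=np.linalg.norm(y); return np.c_[np.cross(y,z),y,z]
def plan(targets,R0=None,p0=None):
    s=r.read_state(); R0=R.from_quat(s['eef_rot']).as_matrix() if R0 is None else R0; p0=s['ee_pos'] if p0 is None else p0
    for p,Rt in targets:
        rv=R.from_matrix(R0.T@Rt).as_rotvec(); d=R0.T@(np.array(p)-p0)*1000
        print('row',rv.round(3).tolist(),d.round(1).tolist(),'n>=',int(np.ceil(max(np.linalg.norm(rv)/.125,np.linalg.norm(d)/41.7))))
E
python3 - <<'E'
from h import *
t=cam('top'); P=cloud(t)
u,v=np.meshgrid(np.arange(512),np.arange(384))
# cover: initial plane from box
Q=P[198:222,254:296].reshape(-1,3); Q=Q[(Q[:,2]>.03)&(Q[:,2]<.14)]
for k in range(8):
    c=Q.mean(0); n=np.linalg.svd(Q-c)[2][2]; n*=np.sign(n[2]); d=(Q-c)@n; th=.02 if k<3 else .006
    Q=Q[abs(d)<th]
print('normal',n.round(3),'tilt',np.degrees(np.arccos(n[2])),len(Q),'c',c.round(3))
yaw=np.arctan2(n[1],n[0]); print('chute x yaw',np.degrees(yaw))
B=P[195:235,230:262].reshape(-1,3); B=B[(B[:,2]>.153)&(B[:,2]<.175)]
ex=np.array([np.cos(yaw),np.sin(yaw)]); ey=np.array([-ex[1],ex[0]])
a=B[:,:2]@ex; b=B[:,:2]@ey
print('bar n',len(B)); 
for q in np.c_[a,b,B[:,2]][np.argsort(b)].round(3)[::4]: print(q)
l=np.polyfit(b,a,1); print(l)
# hinge crop corners
print('lowend',pts(t,[(294.5,193),(299.5,213)],.05).round(3))
E
```

```text
normal [ 0.135 -0.485  0.864] tilt 30.213406450244435 791 c [ 0.501 -0.225  0.088]
chute x yaw -74.44588531780661
bar n 141
[0.268 0.381 0.16 ]
[0.263 0.383 0.163]
[0.277 0.384 0.154]
[0.272 0.386 0.157]
[0.275 0.387 0.155]
[0.27  0.389 0.158]
[0.26  0.392 0.162]
[0.261 0.394 0.162]
[0.261 0.397 0.16 ]
[0.26  0.4   0.163]
[0.261 0.402 0.164]
[0.262 0.405 0.167]
[0.262 0.407 0.163]
[0.26  0.411 0.161]
[0.261 0.413 0.16 ]
[0.261 0.416 0.161]
[0.268 0.419 0.16 ]
[0.266 0.423 0.162]
[0.267 0.425 0.166]
[0.265 0.428 0.166]
[0.266 0.431 0.165]
[0.267 0.433 0.167]
[0.268 0.436 0.166]
[0.266 0.439 0.166]
[0.266 0.441 0.166]
[0.267 0.444 0.164]
[0.263 0.448 0.165]
[0.263 0.451 0.162]
[0.264 0.453 0.164]
[0.265 0.456 0.161]
[0.266 0.458 0.164]
[0.271 0.46  0.158]
[0.277 0.461 0.154]
[0.261 0.462 0.161]
[0.275 0.464 0.154]
[0.268 0.466 0.161]
[0.00364713 0.26450488]
lowend [[ 0.546 -0.286  0.05 ]
 [ 0.487 -0.3    0.05 ]]
```

Run:
```python
from h import *
ex=np.array([.268,-.963,0])
plan([((.33,.35,.32),T(-ex,(0,0,-1))),((.479,-.141,.30),T(-ex,(0,0,-1)))])
```

```text
row [-0.0, -0.0, -0.528] [-230.3, -202.6, -97.6] n>= 8
row [-0.0, -0.0, -0.528] [-499.1, -639.6, -77.4] n>= 20
```

Emit:
{"method": "apply_moves", "body": {
  "steps": [
    [0,0,-0.528,-230,-203,-98,0.1],
    [0,0,-0.528,-230,-203,-98,0.1],
    [0,0,-0.528,-230,-203,-98,0.1],
    [0,0,-0.528,-230,-203,-98,0.1],
    [0,0,-0.528,-230,-203,-98,0.1],
    [0,0,-0.528,-230,-203,-98,0.1],
    [0,0,-0.528,-230,-203,-98,0.1],
    [0,0,-0.528,-499,-640,-77,0.1],
    [0,0,-0.528,-499,-640,-77,0.1],
    [0,0,-0.528,-499,-640,-77,0.1],
    [0,0,-0.528,-499,-640,-77,0.1],
    [0,0,-0.528,-499,-640,-77,0.1],
    [0,0,-0.528,-499,-640,-77,0.1],
    [0,0,-0.528,-499,-640,-77,0.1],
    [0,0,-0.528,-499,-640,-77,0.1],
    [0,0,-0.528,-499,-640,-77,0.1],
    [0,0,-0.528,-499,-640,-77,0.1],
    [0,0,-0.528,-499,-640,-77,0.1],
    [0,0,-0.528,-499,-640,-77,0.1],
    [0,0,-0.528,-499,-640,-77,0.1]
  ]
}}

```text
time: 1.97
ee_pos: [0.4787, -0.1429, 0.3]
eef_rot: [-0.135, 0.991, 0.0, 0.001]
ft_force: [1.1, 1.0, -0.8]
width: 0.048
grip_force: 0.0
```

Run:
```python
from h import *
print(r.read_state()['joint_positions'].round(3))
c=cam('wrist'); save(c,'w1'); P=cloud(c); print(c['position'])
ex=np.array([.268,-.963]);ey=np.array([.963,.268])
m=(P[...,2]>.15)&(P[...,2]<.175)&(c['z_map']>0); Q=P[m]; a=Q[:,:2]@ex;b=Q[:,:2]@ey
print(len(Q),np.percentile(a,[2,10,50,90,98]).round(3),np.percentile(b,[2,50,98]).round(3),np.polyfit(b,a,1),np.percentile(Q[:,2],[50,95]))
```

```text
[-0.568 -0.015  0.771  1.694  0.01   1.458  2.044]
[ 0.41133603 -0.16175166  0.46301687]
692 [0.262 0.262 0.266 0.274 0.279] [0.384 0.422 0.466] [-0.00589457  0.26997116] [0.16394685 0.16564777]
```

View pics/w1.png

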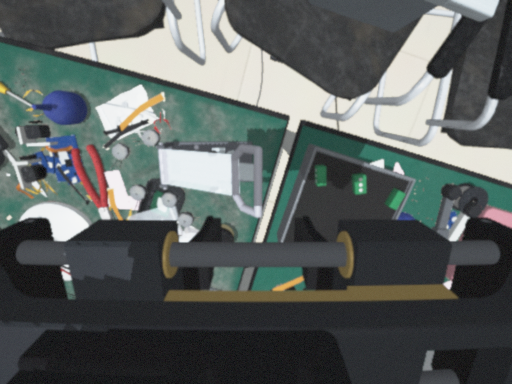

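Emit:
{"method": "apply_moves", "body": {
  "steps": [
    [0,0,1.57,0,0,0,-0.17],
    [0,0,1.57,0,0,0,-0.17],
    [0,0,1.57,0,0,0,-0.17],
    [0,0,1.57,0,0,0,-0.17],
    [0,0,1.57,0,0,0,-0.17],
    [0,0,1.57,0,0,0,-0.17],
    [0,0,1.57,0,0,0,-0.17],
    [0,0,1.57,0,0,0,-0.17],
    [0,0,1.57,0,0,0,-0.17],
    [0,0,1.57,0,0,0,-0.17],
    [0,0,1.57,0,0,0,-0.17],
    [0,0,1.57,0,0,0,-0.17],
    [0,0,1.57,0,0,0,-0.17],
    [0,0,1.57,0,0,0,-0.17]
  ]
}}

```text
time: 3.18
ee_pos: [0.4786, -0.1406, 0.2996]
eef_rot: [0.606, 0.795, 0.0, -0.0]
ft_force: [0.4, -0.7, -0.0]
width: 0.0361
grip_force: 0.0
```

Emit:
{"method": "apply_moves", "body": {
  "steps": [
    [0,0,1.57,0,0,0,-0.17],
    [0,0,1.57,0,0,0,-0.17],
    [0,0,1.57,0,0,0,-0.17],
    [0,0,1.57,0,0,0,-0.17],
    [0,0,1.57,0,0,0,-0.17],
    [0,0,1.57,0,0,0,-0.17],
    [0,0,1.57,0,0,0,-0.17],
    [0,0,1.57,0,0,0,-0.17],
    [0,0,1.57,0,0,0,-0.17],
    [0,0,1.57,0,0,0,-0.17],
    [0,0,1.57,0,0,0,-0.17],
    [0,0,1.57,0,0,0,-0.17],
    [0,0,1.57,0,0,0,-0.17],
    [0,0,1.57,0,0,0,-0.17]
  ]
}}

```text
time: 4.35
ee_pos: [0.4786, -0.1407, 0.2996]
eef_rot: [0.991, 0.136, 0.0, -0.0]
ft_force: [0.4, -0.3, -0.2]
width: 0.0362
grip_force: 0.0
```

Run:
```python
from h import *
print(r.read_state()['joint_positions'].round(3),r.read_state()['ee_pos'])
c=cam('wrist'); save(c,'w2'); P=cloud(c)
ex=np.array([.268,-.963]);ey=np.array([.963,.268])
m=(P[...,2]>.15)&(P[...,2]<.175)&(c['z_map']>0); Q=P[m]; a=Q[:,:2]@ex;b=Q[:,:2]@ey
k=(b>.395)&(b<.455);print(len(Q),k.sum(),np.percentile(a[k],[2,10,50,90,98]).round(3),np.percentile(b,[2,50,98]).round(3),np.polyfit(b[k],a[k],1))
E0=np.array([.268,-.963,0])
plan([((.4794,-.1416,.141),T(E0,(0,0,-1)))])
```

```text
[-0.538 -0.014  0.737  1.694  0.009  1.458 -1.101] [ 0.47861603 -0.14072255  0.29956547]
687 403 [0.262 0.262 0.265 0.27  0.27 ] [0.387 0.43  0.469] [-0.00214569  0.26683138]
row [-0.0, -0.0, 0.005] [0.5, 1.1, 158.5] n>= 4
```

View pics/w2.png

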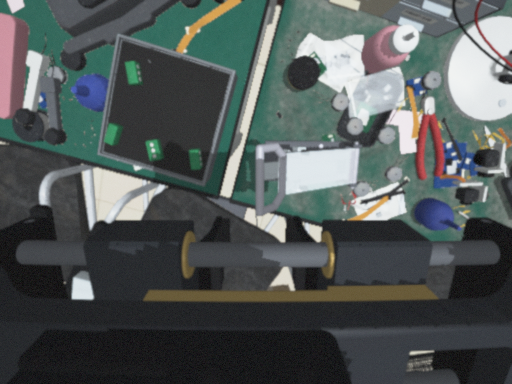

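Emit:
{"method": "apply_moves", "body": {
  "steps": [
    [0,0,0,0,2,40,-0.17],
    [0,0,0,0,2,80,-0.17],
    [0,0,0,0,2,105,-0.17],
    [0,0,0,0,2,120,-0.17],
    [0,0,0,0,2,135,-0.17],
    [0,0,0,0,2,148,-0.17],
    [0,0,0,0,2,158,-0.17],
    [0,0,0,0,2,158,-0.17],
    [0,0,0,0,2,158,-1],
    [0,0,0,0,2,158,-1],
    [0,0,0,0,2,158,-1],
    [0,0,0,0,2,158,-1],
    [0,0,0,0,2,158,-1],
    [0,0,0,0,2,158,-1]
  ],
  "force": 15
}}

```text
time: 5.57
ee_pos: [0.4795, -0.1427, 0.142]
eef_rot: [0.991, 0.136, 0.0, 0.0]
ft_force: [0.2, -0.3, 1.7]
width: 0.0096
grip_force: 15.0
```

Run:
```python
from h import *
s=r.read_state(); print(s['ft_force'],s['width'],s['grip_force'])
# arc: rows every 0.075rad in tool axes (y=+ex, z=down)
e0=np.radians(37); L=188
for q in np.arange(.075,1.53,.075): print(round(q,3),round(L*(np.cos(e0)-np.cos(e0+q)),0),round(-L*(np.sin(e0+q)-np.sin(e0)),0))
```

```text
[ 0.18421956 -0.25988754  1.71545316] 0.009607361300303962 14.999724626541138
0.075 9.0 -11.0
0.15 19.0 -21.0
0.225 29.0 -31.0
0.3 40.0 -39.0
0.375 52.0 -47.0
0.45 64.0 -54.0
0.525 77.0 -60.0
0.6 90.0 -65.0
0.675 104.0 -69.0
0.75 117.0 -72.0
0.825 131.0 -74.0
0.9 145.0 -75.0
0.975 160.0 -75.0
1.05 174.0 -73.0
1.125 187.0 -71.0
1.2 201.0 -68.0
1.275 215.0 -63.0
1.35 228.0 -58.0
1.425 240.0 -52.0
1.5 252.0 -45.0
```

Emit:
{"method": "apply_moves", "body": {
  "steps": [
    [0,0,0,9,9,-11,-1],
    [0,0,0,0,19,-21,-1]
  ]
}}

```text
time: 5.73
ee_pos: [0.4865, -0.1593, 0.1626]
eef_rot: [0.99, 0.138, 0.001, 0.0]
ft_force: [21.2, 2.8, -3.7]
width: 0.0093
grip_force: 15.0
```

Emit:
{"method": "apply_moves", "body": {
  "steps": [
    [0,0,0,0,0,0,-1],
    [0,0,0,0,10,-10,-1],
    [0,0,0,0,21,-18,-1],
    [0,0,0,0,33,-26,-1],
    [0,0,0,0,45,-33,-1],
    [0,0,0,0,58,-39,-1],
    [0,0,0,0,71,-44,-1],
    [0,0,0,0,85,-48,-1],
    [0,0,0,0,98,-51,-1],
    [0,0,0,0,112,-53,-1],
    [0,0,0,0,126,-54,-1],
    [0,0,0,0,141,-54,-1],
    [0,0,0,0,155,-52,-1],
    [0,0,0,0,168,-50,-1],
    [0,0,0,0,182,-47,-1]
  ]
}}

```text
time: 6.98
ee_pos: [0.5337, -0.3368, 0.2098]
eef_rot: [0.991, 0.136, 0.0, -0.0]
ft_force: [-0.6, 0.4, 1.0]
width: 0.0095
grip_force: 15.0
```

Going well; finish the swing.

Emit:
{"method": "apply_moves", "body": {
  "steps": [
    [0,0,0,0,14,5,-1],
    [0,0,0,0,27,10,-1],
    [0,0,0,0,39,16,-1],
    [0,0,0,0,50,22,-1],
    [0,0,0,0,53,24,-1],
    [0,0,0,0,53,24,-1],
    [0,0,0,0,53,24,-1],
    [0,0,0,0,53,24,-1]
  ]
}}

```text
time: 7.65
ee_pos: [0.5471, -0.3862, 0.1857]
eef_rot: [0.991, 0.136, -0.0, -0.001]
ft_force: [-4.2, 6.0, 3.3]
width: 0.0094
grip_force: 15.0
```

Run:
```python
from h import *
s=r.read_state(); print(s['ee_pos'],s['ft_force'],s['width'],s['joint_positions'].round(2))
```

```text
[ 0.54713999 -0.38615513  0.18567669] [-4.17194973  5.99526881  3.318277  ] 0.009435265909440696 [ 0.01  0.55  0.79  1.41 -0.39  1.34 -0.49]
```

Emit:
{"method": "apply_moves", "body": {
  "steps": [
    [0,0,0,0,0,0,-0.17],
    [0,0,0,0,0,0,-0.17],
    [0,0,0,0,0,0,-0.17],
    [0,0,0,0,0,0,-0.17],
    [0,0,0,0,0,-20,-0.17],
    [0,0,0,0,0,-50,-0.17],
    [0,0,0,0,0,-90,-0.17],
    [0,0,0,0,0,-90,-0.17],
    [0,0,0,-22,-282,-90,0],
    [0,0,0,-22,-282,-90,0],
    [0,0,0,-22,-282,-90,0],
    [0,0,0,-22,-282,-90,0],
    [0,0,0,-22,-282,-90,0],
    [0,0,0,-22,-282,-90,0],
    [0,0,0,-22,-282,-90,0],
    [0,0,0,-22,-282,-90,0],
    [0,0,0,-22,-282,-90,0],
    [0,0,0,-22,-282,-90,0]
  ]
}}

```text
time: 9.15
ee_pos: [0.4507, -0.1222, 0.2758]
eef_rot: [0.991, 0.136, 0.001, -0.0]
ft_force: [-0.1, -1.4, 0.0]
width: 0.0437
grip_force: 0.0
```

```bash
cat >> h.py <<'E'
ex=np.array([.268,-.963,0]);ey=np.array([.963,.268,0])
def blocks(c,show=True):
    "green blobs near the tray: centre px, world rect at top height"
    hsv=cv2.cvtColor(c['pixels'],cv2.COLOR_RGB2HSV); P=cloud(c)
    m=cv2.inRange(hsv,(45,110,30),(85,255,255)); m[(P[...,2]<.053)|(P[...,2]>.13)]=0
    m=cv2.morphologyEx(m,cv2.MORPH_CLOSE,np.ones((5,5)))
    out=[]
    for k in cv2.findContours(m,cv2.RETR_EXTERNAL,cv2.CHAIN_APPROX_NONE)[0]:
        if cv2.contourArea(k)<30: continue
        M=np.zeros_like(m); cv2.drawContours(M,[k],-1,255,-1)
        z=P[...,2][(M>0)&(c['z_map']>0)]; zt=np.percentile(z,80)
        q=pts(c,k.reshape(-1,2),zt); (x,y),(w,h),an=cv2.minAreaRect((q[:,:2]*1e4).astype(np.float32))
        if w<h: w,h,an=h,w,an+90
        an=(an+90)%180-90
        out.append((x/1e4,y/1e4,zt,w/10,h/10,an)); print('blk',k.reshape(-1,2).mean(0).round(0),'xy %.4f %.4f z %.3f  L %.1f W %.1f ang %.1f'%out[-1])
    return out
E
python3 - <<'E'
from h import *
print(r.read_state()['ee_pos'])
c=cam('wrist'); blocks(c); save(c,'w3')
big=cv2.resize(c['pixels'][:230,:,::-1],None,fx=1.5,fy=1.5,interpolation=cv2.INTER_CUBIC); cv2.imwrite('pics/w3.png',big)
E
```

```text
[ 0.45065997 -0.122175    0.27577649]
blk [208. 146.] xy 0.4690 -0.0455 z 0.069  L 29.3 W 14.8 ang 19.4
blk [164. 136.] xy 0.4653 0.0164 z 0.066  L 30.0 W 21.1 ang 24.9
blk [120. 118.] xy 0.4726 0.0792 z 0.069  L 31.2 W 20.5 ang -11.0
blk [142.  52.] xy 0.5639 0.0629 z 0.070  L 32.2 W 18.6 ang 22.8
```

View pics/w3.png

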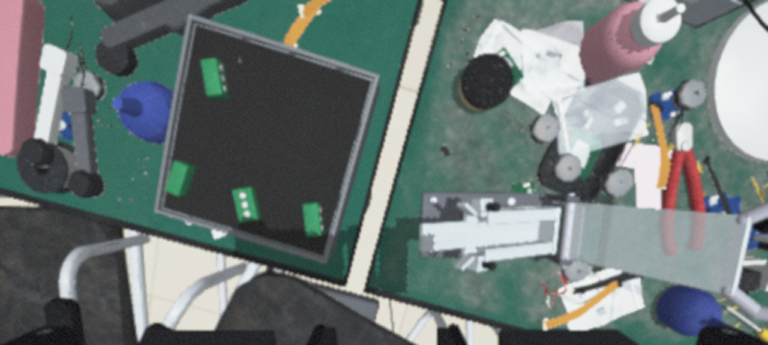

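```bash
sed -i "s/        q=pts(c,k.reshape(-1,2),zt)/        M[P[...,2]<zt-.007]=0; M=cv2.morphologyEx(M,cv2.MORPH_CLOSE,np.ones((5,5))); ys,xs=np.nonzero(M); q=pts(c,np.c_[xs,ys],zt)/" h.py
python3 - <<'E'
from h import *
c=cam('wrist'); blocks(c); P=cloud(c); Q=P[:215].reshape(-1,3); Q=Q[c['z_map'][:215].ravel()>0]
a=Q@ex;b=Q@ey;z=Q[:,2]
for a0 in np.arange(.27,.45,.008):
    k=(abs(a-a0)<.004)&(abs(b-.425)<.03); kb=k&(abs(b-.425)<.008)
    # rail top: within 4mm of centre median
    zm=np.median(z[kb]) if kb.sum() else 0; kt=k&(abs(z-zm)<.006)
    kh=k&(z>zm+.010)
    print('a %.3f zc %.4f n%d b[%.4f %.4f] high %d b %s'%(a0,zm,kb.sum(),*(np.percentile(b[kt],[2,98]) if kt.sum() else (0,0)),kh.sum(),np.percentile(b[kh],[2,98]).round(4) if kh.sum() else ''))
E
```

```text
blk [207. 146.] xy 0.4689 -0.0455 z 0.069  L 29.4 W 14.6 ang 19.8
blk [163. 136.] xy 0.4652 0.0169 z 0.066  L 29.8 W 20.0 ang 24.9
blk [119. 119.] xy 0.4721 0.0797 z 0.069  L 29.4 W 18.5 ang -11.7
blk [142.  52.] xy 0.5637 0.0647 z 0.070  L 31.4 W 15.9 ang 19.1
a 0.270 zc 0.1000 n121 b[0.4163 0.4390] high 0 b 
a 0.278 zc 0.0973 n80 b[0.4157 0.4389] high 0 b 
a 0.286 zc 0.0927 n82 b[0.4163 0.4385] high 0 b 
a 0.294 zc 0.0879 n75 b[0.4156 0.4392] high 0 b 
a 0.302 zc 0.0831 n74 b[0.4005 0.4542] high 15 b [0.3981 0.4542]
a 0.310 zc 0.0787 n63 b[0.4069 0.4456] high 49 b [0.4006 0.4539]
a 0.318 zc 0.0742 n61 b[0.3984 0.4535] high 95 b [0.3967 0.4548]
a 0.326 zc 0.0701 n54 b[0.4100 0.4418] high 165 b [0.3964 0.4542]
a 0.334 zc 0.0652 n57 b[0.4119 0.4345] high 120 b [0.3989 0.4538]
a 0.342 zc 0.0604 n54 b[0.4125 0.4352] high 79 b [0.4057 0.448 ]
a 0.350 zc 0.0563 n51 b[0.4127 0.4490] high 73 b [0.4058 0.448 ]
a 0.358 zc 0.0518 n47 b[0.4124 0.4487] high 80 b [0.4062 0.448 ]
a 0.366 zc 0.0467 n47 b[0.4131 0.4484] high 75 b [0.4059 0.4482]
a 0.374 zc 0.0415 n46 b[0.4124 0.4483] high 77 b [0.4061 0.4482]
a 0.382 zc 0.0372 n42 b[0.4132 0.4493] high 71 b [0.4059 0.4482]
a 0.390 zc 0.0325 n55 b[0.4127 0.4491] high 66 b [0.4059 0.4479]
a 0.398 zc 0.0403 n90 b[0.4154 0.4484] high 53 b [0.4082 0.4477]
a 0.406 zc 0.0473 n42 b[0.3969 0.4487] high 0 b 
a 0.414 zc 0.0513 n66 b[0.3953 0.4538] high 0 b 
a 0.422 zc 0.0589 n114 b[0.3995 0.4538] high 2 b [0.4174 0.4323]
a 0.430 zc 0.0735 n153 b[0.4005 0.4535] high 8 b [0.4004 0.4448]
a 0.438 zc 0.0915 n156 b[0.4007 0.4537] high 6 b [0.4108 0.4489]
a 0.446 zc 0.1081 n167 b[0.4004 0.4538] high 5 b [0.429  0.4399]
```

```bash
cat >> h.py <<'E'
n_=.5*ex+np.array([0,0,.866]); load=.2833*ex+.4275*ey+np.array([0,0,.0945]); UP=np.array([0,0,1.])
def tool(l,th):
    l=np.array(l,float); rt=np.array([l[1],-l[0],0]); th=np.radians(th); return T(l,np.cos(th)*rt+np.sin(th)*UP)
def pick(x,y,h,ang,th,d,lift=.07):
    "h=height of block centre; targets: above, grasp"
    a=np.radians(ang); Rt=tool((np.cos(a),np.sin(a),0),th); g=np.array([x,y,h])+Rt[:,2]*d
    return [(g+UP*lift,Rt),(g,Rt)]
def place(th,d,hc=.0075,gap=.001,lift=.06):
    Rt=tool(ey,th); g=load+n_*(hc+gap)+Rt[:,2]*d; return [(g+UP*lift,Rt),(g,Rt)]
E
python3 - <<'E'
from h import *
t=cam('wrist'); P=cloud(t).reshape(-1,3)
for y0 in(-.045,.017,.08):
    k=(abs(P[:,1]-y0)<.008)&(P[:,0]>.41)&(P[:,0]<.46)
    print(y0,[(round(x,3),round(float(np.median(P[k&(abs(P[:,0]-x)<.0015),2])),3)) for x in np.arange(.42,.446,.003)])
plan(pick(.4652,.0175,.0575,24.9,-75,.002))
E
```

```text
-0.045 [(np.float64(0.42), nan), (np.float64(0.423), nan), (np.float64(0.426), nan), (np.float64(0.429), 0.056), (np.float64(0.432), 0.057), (np.float64(0.435), 0.348), (np.float64(0.438), 0.35), (np.float64(0.441), 0.353), (np.float64(0.444), 0.355)]
0.017 [(np.float64(0.42), nan), (np.float64(0.423), nan), (np.float64(0.426), nan), (np.float64(0.429), nan), (np.float64(0.432), 0.057), (np.float64(0.435), 0.054), (np.float64(0.438), 0.052), (np.float64(0.441), 0.052), (np.float64(0.444), 0.052)]
0.08 [(np.float64(0.42), 0.002), (np.float64(0.423), nan), (np.float64(0.426), nan), (np.float64(0.429), nan), (np.float64(0.432), 0.057), (np.float64(0.435), 0.057), (np.float64(0.438), 0.051), (np.float64(0.441), 0.052), (np.float64(0.444), 0.052)]
row [-0.227, -0.192, -1.724] [51.7, -131.0, 149.8] n>= 14
row [-0.227, -0.192, -1.724] [51.7, -131.1, 219.8] n>= 14
  return _methods._mean(a, axis=axis, dtype=dtype,
  ret = ret.dtype.type(ret / rcount)
```

Run:
```python
from h import *
plan(pick(.4652,.0175,.0575,24.9,-85,-.001,.06))
```

```text
row [-0.076, -0.064, -1.734] [51.6, -131.6, 156.9] n>= 14
row [-0.076, -0.064, -1.734] [51.6, -131.7, 216.9] n>= 14
```

Emit:
{"method": "apply_moves", "body": {
  "steps": [
    [-0.076,-0.064,-1.734,52,-132,157,-0.12],
    [-0.076,-0.064,-1.734,52,-132,157,-0.12],
    [-0.076,-0.064,-1.734,52,-132,157,-0.12],
    [-0.076,-0.064,-1.734,52,-132,157,-0.12],
    [-0.076,-0.064,-1.734,52,-132,157,-0.12],
    [-0.076,-0.064,-1.734,52,-132,157,-0.12],
    [-0.076,-0.064,-1.734,52,-132,157,-0.12],
    [-0.076,-0.064,-1.734,52,-132,157,-0.12],
    [-0.076,-0.064,-1.734,52,-132,157,-0.12],
    [-0.076,-0.064,-1.734,52,-132,157,-0.12],
    [-0.076,-0.064,-1.734,52,-132,157,-0.12],
    [-0.076,-0.064,-1.734,52,-132,157,-0.12],
    [-0.076,-0.064,-1.734,52,-132,157,-0.12],
    [-0.076,-0.064,-1.734,52,-132,157,-0.12],
    [-0.076,-0.064,-1.734,52,-132,157,-0.12],
    [-0.076,-0.064,-1.734,52,-132,157,-0.12]
  ]
}}

```text
time: 10.63
ee_pos: [0.4652, 0.0188, 0.1183]
eef_rot: [0.538, 0.842, -0.024, 0.037]
ft_force: [0.4, 0.8, 0.2]
width: 0.0384
grip_force: 0.0
```

Run:
```python
from h import *
s=r.read_state(); print(s['ee_pos'],s['joint_positions'].round(2),s['width'])
c=cam('wrist'); blocks(c); blocks(cam('top'))
plan(pick(.4652,.0175,.0575,24.9,-85,-.001,.06))
```

```text
[0.46517652 0.01879904 0.11833689] [-0.73  0.04  0.54  2.05  0.08  1.04  0.21] 0.03844294310395208
blk [381. 196.] xy 0.5603 0.0664 z 0.069  L 34.8 W 16.2 ang 20.1
blk [254. 197.] xy 0.4637 0.0207 z 0.065  L 29.1 W 20.0 ang 24.8
blk [296. 133.] xy 0.4708 0.0831 z 0.069  L 30.4 W 13.5 ang -8.2
blk [211. 222.] xy 0.4647 -0.0455 z 0.070  L 29.0 W 13.6 ang 18.5
blk [405. 173.] xy 0.6000 -0.6096 z 0.054  L 33.9 W 17.5 ang 48.6
row [0.0, 0.0, -0.002] [-1.3, -0.6, 0.1] n>= 1
row [0.0, 0.0, -0.002] [4.0, -0.6, 59.8] n>= 2
```

Emit:
{"method": "apply_moves", "body": {
  "steps": [
    [0,0,0,2,-1,25,-0.12],
    [0,0,0,4,-1,45,-0.12],
    [0,0,0,5,-1,56,-0.12],
    [0,0,0,5,-1,60,-0.12],
    [0,0,0,5,-1,60,-0.12],
    [0,0,0,5,-1,60,-1],
    [0,0,0,5,-1,60,-1],
    [0,0,0,5,-1,60,-1],
    [0,0,0,5,-1,60,-1],
    [0,0,0,5,-1,60,-1],
    [0,0,0,3,-1,30,-1],
    [0,0,0,0,-1,-10,-1],
    [0,0,0,0,-1,-20,-1]
  ],
  "force": 20
}}

```text
time: 11.82
ee_pos: [0.4655, 0.0208, 0.1433]
eef_rot: [0.537, 0.842, -0.021, 0.039]
ft_force: [1.5, -1.0, 0.8]
width: 0.0298
grip_force: 20.0
```

Run:
```python
from h import *
s=r.read_state(); print(s['joint_positions'].round(2))
plan(place(-115,-.001))
```

```text
[-0.74 -0.    0.54  2.02  0.1   1.1   0.19]
row [-0.023, 0.522, 0.165] [-177.3, -56.2, -4.3] n>= 5
row [-0.023, 0.522, 0.165] [-172.0, -56.6, 55.5] n>= 5
```

Emit:
{"method": "apply_moves", "body": {
  "steps": [
    [-0.023,0.522,0.165,-177,-56,-4,-1],
    [-0.023,0.522,0.165,-177,-56,-4,-1],
    [-0.023,0.522,0.165,-177,-56,-4,-1],
    [-0.023,0.522,0.165,-177,-56,-4,-1],
    [-0.023,0.522,0.165,-177,-56,-4,-1],
    [-0.023,0.522,0.165,-177,-56,-4,-1],
    [-0.023,0.522,0.165,-177,-56,-4,-1],
    [-0.023,0.522,0.165,-177,-56,-4,-1],
    [-0.023,0.522,0.165,-177,-56,-4,-1]
  ]
}}

```text
time: 12.57
ee_pos: [0.4873, -0.1617, 0.1577]
eef_rot: [0.59, 0.778, 0.128, -0.174]
ft_force: [0.7, 0.3, -1.0]
width: 0.0293
grip_force: 20.0
```

Run:
```python
from h import *
plan(place(-115,-.001))
c=cam('top'); s=cam('scene'); w=cam('wrist')
a=[cv2.resize(s['pixels'][150:240,190:310,::-1],(480,360),interpolation=cv2.INTER_CUBIC),cv2.resize(w['pixels'][:,:,::-1],(320,240))]
a[1]=cv2.copyMakeBorder(a[1],0,120,0,0,0); cv2.imwrite('pics/p1.png',np.hstack(a))
```

```text
row [-0.006, 0.001, -0.0] [0.8, 1.2, -5.2] n>= 1
row [-0.006, 0.001, -0.0] [-24.5, 1.6, 49.2] n>= 2
```

View pics/p1.png

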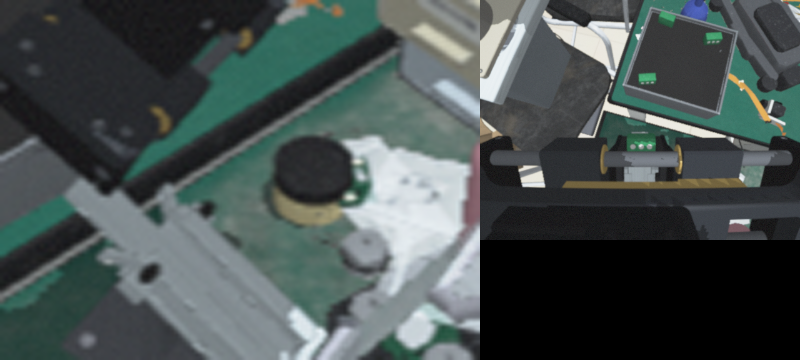

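Emit:
{"method": "apply_moves", "body": {
  "steps": [
    [-0.006,0,0,-8,1,12,-1],
    [-0.006,0,0,-16,1,30,-1],
    [-0.006,0,0,-21,1,42,-1],
    [-0.006,0,0,-24,2,48,-1],
    [-0.006,0,0,-24,2,49,-1],
    [-0.006,0,0,-24,2,49,-1]
  ]
}}

```text
time: 13.22
ee_pos: [0.4891, -0.1628, 0.1032]
eef_rot: [0.591, 0.777, 0.131, -0.172]
ft_force: [0.1, 0.2, 0.8]
width: 0.0293
grip_force: 20.0
```

Run:
```python
from h import *
s=r.read_state(); print(s['ee_pos'],s['ft_force']); plan(place(-115,-.001))
```

```text
[ 0.48905305 -0.16277177  0.1032043 ] [0.10190073 0.16301438 0.76140363]
row [-0.0, 0.0, -0.001] [25.2, -0.2, -54.0] n>= 2
row [-0.0, 0.0, -0.001] [-0.1, -0.2, 0.4] n>= 1
```

Good position; release, lift back, check.

Emit:
{"method": "apply_moves", "body": {
  "steps": [
    [0,0,0,0,0,0,0.0],
    [0,0,0,0,0,0,0.0],
    [0,0,0,0,0,0,0.0],
    [0,0,0,0,0,0,0.0],
    [0,0,0,0,0,0,0.0],
    [0,0,0,12,0,-27,0],
    [0,0,0,25,0,-54,0],
    [0,0,0,25,0,-54,0],
    [0,0,0,25,0,-54,0],
    [0,0,0,25,0,-54,0]
  ]
}}

```text
time: 14.05
ee_pos: [0.489, -0.163, 0.1625]
eef_rot: [0.591, 0.777, 0.131, -0.172]
ft_force: [0.7, 0.0, -0.1]
width: 0.0438
grip_force: 0.0
```

```bash
cat >> h.py <<'E'
def lane_check(tag,view=True):
    s=cam('scene'); t=cam('top'); hsv=cv2.cvtColor(s['pixels'],cv2.COLOR_RGB2HSV); P=cloud(s)
    A=(P@ex);B=P@ey; zb=.0905-.577*(A-.290)
    m=cv2.inRange(hsv,(45,90,30),(90,255,255)); m[(A<.24)|(A>.41)|(abs(B-.4275)>.03)|(P[...,2]<zb+.004)|(P[...,2]>zb+.03)]=0
    lx=((.395-A)/.866+ (P[...,2]-zb)*.5)[m>0]*1000   # approx lane x of green points
    print('lane green n',len(lx),'x',np.percentile(lx,[2,50,98]).round(0) if len(lx) else '', 'b',np.percentile(B[m>0],[3,97]).round(4) if len(lx) else '')
    a=cv2.resize(s['pixels'][150:260,190:330,::-1],(560,440),interpolation=cv2.INTER_CUBIC); cv2.imwrite(f'pics/{tag}.png',a)
E
python3 - <<'E'
from h import *
lane_check('l1'); blocks(cam('wrist'))
E
```

```text
lane green n 42 x [ 4. 10. 19.] b [0.4176 0.4322]
blk [265. 125.] xy 0.4683 -0.0476 z 0.070  L 29.3 W 16.1 ang 15.7
blk [369.  61.] xy 0.5629 0.0623 z 0.070  L 32.7 W 19.4 ang 22.2
blk [296.  31.] xy 0.4718 0.0771 z 0.069  L 29.8 W 22.0 ang -7.5
```

View pics/l1.png

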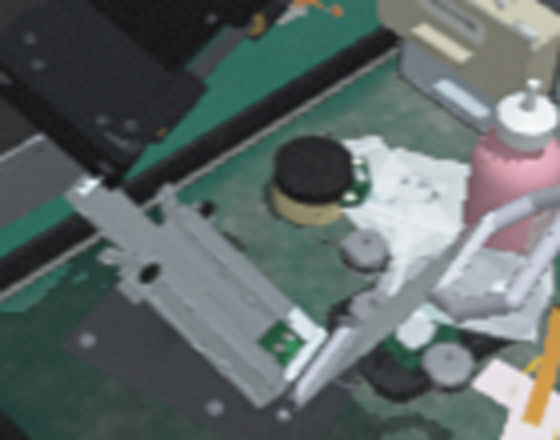

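Run:
```python
from h import *
plan(pick(.467,-.0455,.059,18.5,-120,-.002,.06))
```

```text
row [0.023, 0.087, -0.047] [89.5, 10.6, 87.1] n>= 4
row [0.023, 0.087, -0.047] [64.1, 10.7, 141.5] n>= 4
```

Emit:
{"method": "apply_moves", "body": {
  "steps": [
    [0.023,0.087,-0.047,89,11,87,-0.15],
    [0.023,0.087,-0.047,89,11,87,-0.15],
    [0.023,0.087,-0.047,89,11,87,-0.15],
    [0.023,0.087,-0.047,89,11,87,-0.15],
    [0.023,0.087,-0.047,89,11,87,-0.15],
    [0.023,0.087,-0.047,89,11,87,-0.15],
    [0.023,0.087,-0.047,89,11,87,-0.15]
  ]
}}

```text
time: 14.78
ee_pos: [0.4686, -0.0483, 0.1216]
eef_rot: [0.565, 0.784, 0.151, -0.209]
ft_force: [-0.1, -0.8, 0.8]
width: 0.0372
grip_force: 0.0
```

Run:
```python
from h import *
w=cam('wrist'); blocks(w); blocks(cam('top')); cv2.imwrite('pics/w4.png',w['pixels'][:,:,::-1])
plan(pick(.467,-.0455,.059,18.5,-120,-.002,.06))
```

```text
blk [255. 234.] xy 0.4679 -0.0448 z 0.070  L 29.2 W 12.8 ang 18.4
blk [386. 156.] xy 0.5626 0.0639 z 0.069  L 32.7 W 15.8 ang 22.2
blk [299. 114.] xy 0.4720 0.0800 z 0.069  L 29.9 W 17.9 ang -8.7
blk [167. 221.] xy 0.4681 0.0825 z 0.070  L 29.6 W 15.5 ang -6.6
blk [173. 189.] xy 0.5603 0.0656 z 0.070  L 29.9 W 14.5 ang 22.3
blk [407. 171.] xy 0.6035 -0.6141 z 0.053  L 42.1 W 34.6 ang -46.9
row [0.002, 0.002, -0.001] [1.5, -0.7, 1.9] n>= 1
row [0.002, 0.002, -0.001] [-28.4, -0.7, 53.9] n>= 2
```

View pics/w4.png

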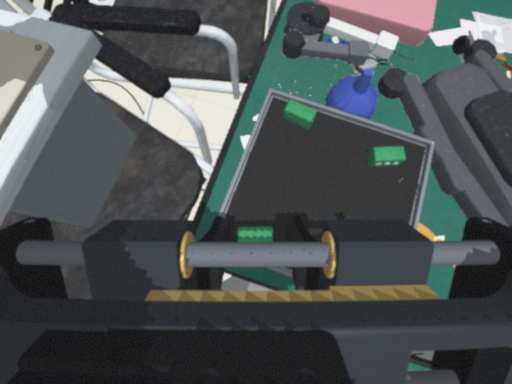

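Emit:
{"method": "apply_moves", "body": {
  "steps": [
    [0,0,0,-12,0,22,-0.15],
    [0,0,0,-22,0,42,-0.15],
    [0,0,0,-27,0,51,-0.15],
    [0,0,0,-28,0,54,-0.15],
    [0,0,0,-28,0,54,-0.15],
    [0,0,0,-28,0,54,-1],
    [0,0,0,-28,0,54,-1],
    [0,0,0,-28,0,54,-1],
    [0,0,0,-28,0,54,-1],
    [0,0,0,-28,0,54,-1],
    [0,0,0,-14,0,27,-1],
    [0,0,0,5,0,-8,-1],
    [0,0,0,20,0,-34,-1]
  ],
  "force": 20
}}

```text
time: 15.97
ee_pos: [0.4682, -0.0471, 0.1631]
eef_rot: [0.565, 0.784, 0.151, -0.209]
ft_force: [0.9, -0.1, -0.0]
width: 0.0294
grip_force: 20.0
```

Run:
```python
from h import *
s=r.read_state(); print(s['joint_positions'].round(2))
plan(place(-60,-.002))
```

```text
[-0.3   0.34  0.73  1.78 -0.6   1.52  0.93]
row [0.001, -1.045, 0.053] [-99.3, -16.9, -57.7] n>= 9
row [0.001, -1.045, 0.053] [-129.2, -16.9, -5.6] n>= 9
```

Emit:
{"method": "apply_moves", "body": {
  "steps": [
    [0,-1.045,0.053,-99,-17,-58,-1],
    [0,-1.045,0.053,-99,-17,-58,-1],
    [0,-1.045,0.053,-99,-17,-58,-1],
    [0,-1.045,0.053,-99,-17,-58,-1],
    [0,-1.045,0.053,-99,-17,-58,-1],
    [0,-1.045,0.053,-99,-17,-58,-1],
    [0,-1.045,0.053,-99,-17,-58,-1],
    [0,-1.045,0.053,-99,-17,-58,-1],
    [0,-1.045,0.053,-99,-17,-58,-1],
    [0,-1.045,0.053,-99,-17,-58,-1],
    [0,-1.045,0.053,-99,-17,-58,-1],
    [0,-1.045,0.053,-99,-17,-58,-1]
  ]
}}

```text
time: 16.97
ee_pos: [0.4884, -0.1618, 0.1621]
eef_rot: [0.585, 0.769, -0.155, 0.205]
ft_force: [-0.8, -0.8, 0.3]
width: 0.0297
grip_force: 20.0
```

Run:
```python
from h import *
s=r.read_state(); print(s['joint_positions'].round(2))
plan(place(-60,-.002))
```

```text
[-0.83 -0.01  0.72  2.09  0.61  1.05 -0.14]
row [0.001, -0.003, -0.002] [-0.4, 0.2, -1.5] n>= 1
row [0.001, -0.003, -0.002] [29.4, 0.1, 50.5] n>= 2
```

Emit:
{"method": "apply_moves", "body": {
  "steps": [
    [0,0,0,12,0,20,-1],
    [0,0,0,22,0,37,-1],
    [0,0,0,27,0,46,-1],
    [0,0,0,29,0,50,-1],
    [0,0,0,29,0,50,-1],
    [0,0,0,29,0,50,-1]
  ]
}}

```text
time: 17.47
ee_pos: [0.4887, -0.1618, 0.1047]
eef_rot: [0.585, 0.769, -0.156, 0.206]
ft_force: [-0.8, 0.1, -0.5]
width: 0.0295
grip_force: 20.0
```

Run:
```python
from h import *
s=r.read_state(); print(s['ee_pos'],s['ft_force']); plan(place(-60,-.002))
```

```text
[ 0.48871909 -0.16175875  0.10467053] [-0.75483344  0.14746768 -0.46408904]
row [0.001, -0.001, -0.002] [-29.0, -0.0, -51.3] n>= 2
row [0.001, -0.001, -0.002] [0.9, -0.1, 0.7] n>= 1
```

Emit:
{"method": "apply_moves", "body": {
  "steps": [
    [0,0,0,0.5,0,1,-1],
    [0,0,0,1,0,1.5,-1],
    [0,0,0,1,0,1.5,-1],
    [0,0,0,1,0,1.5,-1]
  ]
}}

```text
time: 17.8
ee_pos: [0.4886, -0.1606, 0.1024]
eef_rot: [0.584, 0.769, -0.155, 0.206]
ft_force: [-0.0, -0.2, 0.3]
width: 0.0296
grip_force: 20.0
```

Emit:
{"method": "apply_moves", "body": {
  "steps": [
    [0,0,0,0,0,0,0.0],
    [0,0,0,0,0,0,0.0],
    [0,0,0,0,0,0,0.0],
    [0,0,0,0,0,0,0.0],
    [0,0,0,0,0,0,0.0],
    [0,0,0,-15,0,-25,0],
    [0,0,0,-29,0,-51,0],
    [0,0,0,-29,0,-51,0],
    [0,0,0,-29,0,-51,0],
    [0,0,0,-29,0,-51,0]
  ]
}}

```text
time: 18.63
ee_pos: [0.488, -0.1602, 0.1603]
eef_rot: [0.584, 0.769, -0.156, 0.206]
ft_force: [-0.7, 0.8, -0.5]
width: 0.0438
grip_force: 0.0
```

Run:
```python
from h import *
lane_check('l2'); blocks(cam('wrist')); blocks(cam('top'))
plan(pick(.5615,.065,.059,22,-120,-.0005,.07))
```

```text
lane green n 82 x [ 4. 20. 37.] b [0.4172 0.4334]
blk [255. 200.] xy 0.5086 -0.2384 z 0.059  L 22.8 W 18.3 ang 10.4
blk [281. 206.] xy 0.5090 -0.2466 z 0.059  L 21.0 W 17.5 ang -76.6
blk [173. 189.] xy 0.5604 0.0659 z 0.069  L 30.0 W 14.5 ang 22.3
blk [406. 173.] xy 0.6045 -0.6134 z 0.054  L 38.6 W 33.3 ang -39.4
row [-0.0, 1.045, -0.118] [186.1, 131.6, -72.0] n>= 9
row [-0.0, 1.045, -0.118] [221.0, 131.7, -11.4] n>= 9
```

View pics/l2.png

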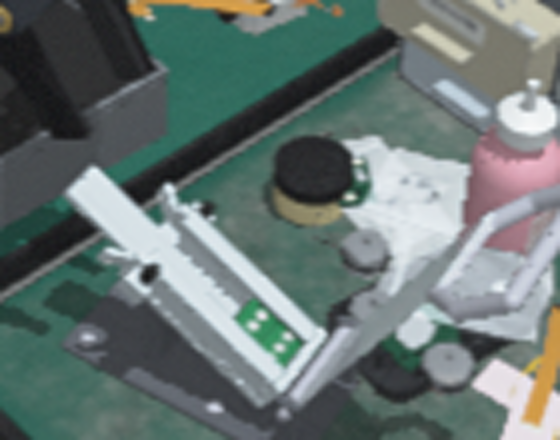

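Emit:
{"method": "apply_moves", "body": {
  "steps": [
    [0,1.045,-0.118,186,132,-72,-0.1],
    [0,1.045,-0.118,186,132,-72,-0.1],
    [0,1.045,-0.118,186,132,-72,-0.1],
    [0,1.045,-0.118,186,132,-72,-0.1],
    [0,1.045,-0.118,186,132,-72,-0.1],
    [0,1.045,-0.118,186,132,-72,-0.1],
    [0,1.045,-0.118,186,132,-72,-0.1],
    [0,1.045,-0.118,186,132,-72,-0.1],
    [0,1.045,-0.118,186,132,-72,-0.1],
    [0,1.045,-0.118,186,132,-72,-0.1],
    [0,1.045,-0.118,186,132,-72,-0.1],
    [0,1.045,-0.118,186,132,-72,-0.1]
  ]
}}

```text
time: 19.83
ee_pos: [0.5624, 0.0657, 0.1302]
eef_rot: [0.54, 0.801, 0.144, -0.214]
ft_force: [-0.5, -0.1, 0.2]
width: 0.0395
grip_force: 0.0
```

Run:
```python
from h import *
print(r.read_state()['ee_pos'],r.read_state()['joint_positions'].round(2)); blocks(cam('wrist')); blocks(cam('top'))
plan(pick(.562,.0645,.059,22,-120,-.0005,.07))
```

```text
[0.56239978 0.06572859 0.13017574] [-0.35  0.51  0.57  1.61 -0.7   1.46  0.8 ]
blk [257. 236.] xy 0.5632 0.0682 z 0.069  L 29.3 W 8.8 ang 22.1
blk [174. 186.] xy 0.4734 0.0824 z 0.069  L 31.0 W 14.3 ang -8.2
blk [407. 172.] xy 0.6050 -0.6131 z 0.053  L 42.9 W 31.4 ang -42.8
row [0.0, 0.001, 0.004] [-2.5, -1.2, 0.3] n>= 1
row [0.0, 0.001, 0.004] [-37.4, -1.4, 61.0] n>= 2
```

Emit:
{"method": "apply_moves", "body": {
  "steps": [
    [0,0,0,-13,0,22,-0.1],
    [0,0,0,-26,0,44,-0.1],
    [0,0,0,-34,0,57,-0.1],
    [0,0,0,-37,0,61,-0.1],
    [0,0,0,-37,0,61,-0.1],
    [0,0,0,-37,0,61,-1],
    [0,0,0,-37,0,61,-1],
    [0,0,0,-37,0,61,-1],
    [0,0,0,-37,0,61,-1],
    [0,0,0,-37,0,61,-1],
    [0,0,0,-20,0,30,-1],
    [0,0,0,0,0,-5,-1],
    [0,0,0,17,0,-35,-1]
  ],
  "force": 20
}}

```text
time: 21.02
ee_pos: [0.5634, 0.062, 0.1714]
eef_rot: [0.54, 0.801, 0.145, -0.214]
ft_force: [0.1, -0.6, 0.8]
width: 0.0297
grip_force: 20.0
```

Run:
```python
from h import *
s=r.read_state(); print(s['joint_positions'].round(2))
plan(place(-60,-.0005))
```

```text
[-0.35  0.47  0.59  1.57 -0.68  1.53  0.76]
row [0.001, -1.045, 0.118] [-160.3, -153.2, -82.1] n>= 9
row [0.001, -1.045, 0.118] [-190.2, -153.3, -30.1] n>= 9
```

Emit:
{"method": "apply_moves", "body": {
  "steps": [
    [0,-1.045,0.118,-160,-153,-82,-1],
    [0,-1.045,0.118,-160,-153,-82,-1],
    [0,-1.045,0.118,-160,-153,-82,-1],
    [0,-1.045,0.118,-160,-153,-82,-1],
    [0,-1.045,0.118,-160,-153,-82,-1],
    [0,-1.045,0.118,-160,-153,-82,-1],
    [0,-1.045,0.118,-160,-153,-82,-1],
    [0,-1.045,0.118,-160,-153,-82,-1],
    [0,-1.045,0.118,-160,-153,-82,-1],
    [0,-1.045,0.118,-160,-153,-82,-1],
    [0,-1.045,0.118,-160,-153,-82,-1],
    [0,-1.045,0.118,-160,-153,-82,-1],
    [0,-1.045,0.118,-160,-153,-82,-1]
  ]
}}

```text
time: 22.1
ee_pos: [0.4892, -0.1627, 0.1607]
eef_rot: [0.586, 0.769, -0.155, 0.206]
ft_force: [0.2, -0.4, 0.4]
width: 0.0296
grip_force: 20.0
```

Run:
```python
from h import *
plan(place(-60,-.0005,gap=.0003))
```

```text
row [0.0, -0.002, -0.003] [0.4, -0.3, -1.4] n>= 1
row [0.0, -0.002, -0.003] [30.3, -0.4, 50.6] n>= 2
```

Emit:
{"method": "apply_moves", "body": {
  "steps": [
    [0,0,0,12,0,20,-1],
    [0,0,0,22,0,37,-1],
    [0,0,0,28,0,47,-1],
    [0,0,0,30,0,50,-1],
    [0,0,0,30,0,51,-1],
    [0,0,0,30,0,51,-1]
  ]
}}

```text
time: 22.6
ee_pos: [0.4893, -0.1627, 0.1018]
eef_rot: [0.585, 0.768, -0.156, 0.206]
ft_force: [0.6, -1.8, 2.9]
width: 0.0294
grip_force: 20.0
```

Slight contact; release.

Emit:
{"method": "apply_moves", "body": {
  "steps": [
    [0,0,0,0,0,0,0.0],
    [0,0,0,0,0,0,0.0],
    [0,0,0,0,0,0,0.0],
    [0,0,0,0,0,0,0.0],
    [0,0,0,0,0,0,0.0],
    [0,0,0,-15,0,-25,0],
    [0,0,0,-30,0,-52,0],
    [0,0,0,-30,0,-52,0],
    [0,0,0,-30,0,-52,0],
    [0,0,0,-30,0,-52,0]
  ]
}}

```text
time: 23.43
ee_pos: [0.4888, -0.1607, 0.1607]
eef_rot: [0.584, 0.769, -0.156, 0.206]
ft_force: [-0.3, 0.1, 0.4]
width: 0.0436
grip_force: 0.0
```

Run:
```python
from h import *
lane_check('l3'); blocks(cam('top'))
plan(pick(.472,.081,.059,-8,-60,-.002,.07))
```

```text
lane green n 127 x [ 4. 32. 55.] b [0.4168 0.4339]
blk [278. 206.] xy 0.5059 -0.2336 z 0.066  L 24.5 W 17.2 ang -72.2
blk [406. 172.] xy 0.6028 -0.6133 z 0.053  L 39.9 W 32.3 ang -38.5
row [0.205, -0.001, 0.357] [221.3, 49.7, -93.6] n>= 6
row [0.205, -0.001, 0.357] [256.2, 49.7, -32.9] n>= 7
```

Emit:
{"method": "apply_moves", "body": {
  "steps": [
    [0.205,0,0.357,210,50,-114,-0.12],
    [0.205,0,0.357,210,50,-114,-0.12],
    [0.205,0,0.357,210,50,-114,-0.12],
    [0.205,0,0.357,210,50,-114,-0.12],
    [0.205,0,0.357,210,50,-114,-0.12],
    [0.205,0,0.357,210,50,-114,-0.12],
    [0.205,0,0.357,210,50,-114,-0.12],
    [0.205,0,0.357,210,50,-114,-0.12],
    [0.205,0,0.357,210,50,-114,-0.12],
    [0.205,0,0.357,210,50,-114,-0.12],
    [0.205,0,0.357,210,50,-114,-0.12]
  ]
}}

```text
time: 24.5
ee_pos: [0.4729, 0.081, 0.155]
eef_rot: [0.73, 0.633, -0.195, 0.17]
ft_force: [-0.3, -0.2, -0.1]
width: 0.0381
grip_force: 0.0
```

Run:
```python
from h import *
print(r.read_state()['ee_pos'],r.read_state()['joint_positions'].round(2)); blocks(cam('wrist')); blocks(cam('top'))
s=cam('scene'); cv2.imwrite('pics/s4.png',cv2.resize(s['pixels'][110:240,120:280,::-1],(640,520),interpolation=cv2.INTER_CUBIC))
plan(pick(.472,.0805,.059,-8.5,-60,-.002,.06))
```

```text
[0.47287173 0.08102084 0.15504977] [-1.    0.3   0.53  1.8   0.27  1.4  -0.71]
blk [253. 145.] xy 0.4729 0.0874 z 0.069  L 29.2 W 22.4 ang -11.2
blk [167. 221.] xy 0.4682 0.0824 z 0.070  L 29.0 W 15.6 ang -7.7
blk [278. 206.] xy 0.5058 -0.2331 z 0.067  L 24.3 W 18.0 ang -76.6
blk [407. 172.] xy 0.6047 -0.6133 z 0.053  L 41.7 W 33.3 ang -38.6
row [0.005, -0.002, 0.005] [16.8, -0.8, 30.0] n>= 1
row [0.005, -0.002, 0.005] [46.7, -0.9, 82.1] n>= 3
```

View pics/s4.png

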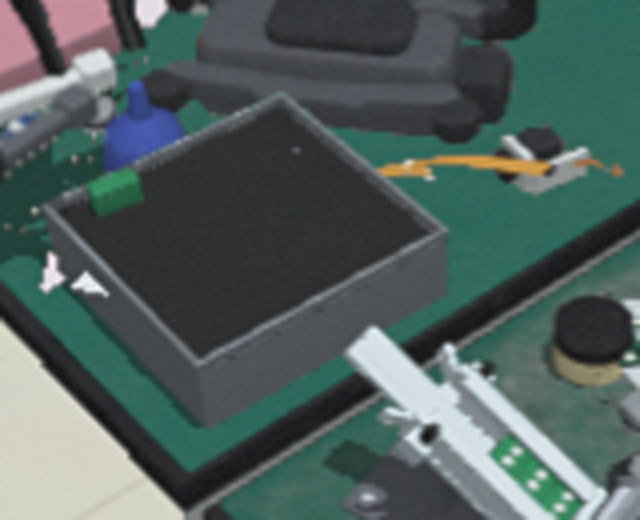

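Run:
```python
from h import *
plan(pick(.4715,.082,.059,-9,-70,-.001,.06))
P=cloud(cam('top'))[190:225,140:163]; k=P[...,2]>.06; print('bulb',P[k].min(0).round(3),P[k].max(0).round(3))
```

```text
row [0.008, 0.173, 0.014] [17.9, -1.5, 30.3] n>= 2
row [0.008, 0.173, 0.014] [47.8, -1.6, 82.4] n>= 3
bulb [ 0.46  -0.212  0.06 ] [0.543 0.136 1.18 ]
```

Emit:
{"method": "apply_moves", "body": {
  "steps": [
    [0.008,0.173,0.014,18,-1,30,-0.12],
    [0.008,0.173,0.014,18,-1,30,-0.12],
    [0.008,0.173,0.014,18,-1,30,-0.12],
    [0.008,0.173,0.014,30,-1,52,-0.12],
    [0.008,0.173,0.014,40,-2,70,-0.12],
    [0.008,0.173,0.014,45,-2,78,-0.12],
    [0.008,0.173,0.014,48,-2,82,-0.12],
    [0.008,0.173,0.014,48,-2,82,-0.12],
    [0.008,0.173,0.014,48,-2,82,-1],
    [0.008,0.173,0.014,48,-2,82,-1],
    [0.008,0.173,0.014,48,-2,82,-1],
    [0.008,0.173,0.014,48,-2,82,-1],
    [0.008,0.173,0.014,48,-2,82,-1],
    [0.008,0.173,0.014,30,-2,52,-1],
    [0.008,0.173,0.014,12,-2,22,-1],
    [0.008,0.173,0.014,0,-2,0,-1]
  ],
  "force": 20
}}

```text
time: 26.03
ee_pos: [0.4713, 0.0824, 0.1576]
eef_rot: [0.749, 0.64, -0.131, 0.113]
ft_force: [1.3, 0.2, 0.2]
width: 0.0297
grip_force: 20.0
```

Run:
```python
from h import *
s=r.read_state(); print(s['joint_positions'].round(2))
# set down at tray middle (.51,.01): block rotated 65deg of 90 -> centre height
phi=np.radians(65); hc=.5*(.018*np.cos(phi)+.015*np.sin(phi)); print(hc)
plan(pick(.51,.01,.05+hc+.001,5,-135,-.001,.06))
```

```text
[-0.95  0.2   0.54  1.85  0.2   1.32 -0.64]
0.010600872758441168
row [0.057, 1.128, -0.251] [-50.1, 49.6, 55.8] n>= 10
row [0.057, 1.128, -0.251] [-29.6, 49.6, 112.2] n>= 10
```

Emit:
{"method": "apply_moves", "body": {
  "steps": [
    [0.057,1.128,-0.251,-50,50,56,-1],
    [0.057,1.128,-0.251,-50,50,56,-1],
    [0.057,1.128,-0.251,-50,50,56,-1],
    [0.057,1.128,-0.251,-50,50,56,-1],
    [0.057,1.128,-0.251,-50,50,56,-1],
    [0.057,1.128,-0.251,-50,50,56,-1],
    [0.057,1.128,-0.251,-50,50,56,-1],
    [0.057,1.128,-0.251,-50,50,56,-1],
    [0.057,1.128,-0.251,-50,50,56,-1],
    [0.057,1.128,-0.251,-50,50,56,-1],
    [0.057,1.128,-0.251,-50,50,56,-1],
    [0.057,1.128,-0.251,-50,50,56,-1],
    [0.057,1.128,-0.251,-50,50,56,-1]
  ]
}}

```text
time: 27.12
ee_pos: [0.5104, 0.0103, 0.1199]
eef_rot: [0.624, 0.682, 0.257, -0.282]
ft_force: [0.2, 0.1, -0.3]
width: 0.0295
grip_force: 20.0
```

Run:
```python
from h import *
s=r.read_state(); print(s['joint_positions'].round(2))
plan(pick(.51,.01,.0616,5,-135,-.001,.06))
```

```text
[-0.09  0.48  0.53  1.8  -0.89  1.5   0.88]
row [-0.002, 0.003, 0.001] [1.0, -0.4, -2.4] n>= 1
row [-0.002, 0.003, 0.001] [-41.4, -0.4, 40.1] n>= 2
```

Emit:
{"method": "apply_moves", "body": {
  "steps": [
    [0,0,0,-20,0,19,-1],
    [0,0,0,-34,0,33,-1],
    [0,0,0,-40,0,39,-1],
    [0,0,0,-41,0,40,-1],
    [0,0,0,-41,0,40,-1],
    [0,0,0,-41,0,40,0],
    [0,0,0,-41,0,40,0],
    [0,0,0,-41,0,40,0],
    [0,0,0,-41,0,40,0],
    [0,0,0,-41,0,40,0],
    [0,0,0,-20,0,19,0],
    [0,0,0,0,0,0,0],
    [0,0,0,20,0,-20,0],
    [0,0,0,20,0,-20,0]
  ]
}}

```text
time: 28.28
ee_pos: [0.5122, 0.0089, 0.1528]
eef_rot: [0.624, 0.682, 0.26, -0.28]
ft_force: [0.9, -0.9, -0.5]
width: 0.0435
grip_force: 0.0
```

Run:
```python
from h import *
w=cam('wrist'); blocks(w); blocks(cam('top'))
s=cam('scene'); cv2.imwrite('pics/s5.png',np.hstack([cv2.resize(s['pixels'][110:240,120:280,::-1],(480,390),interpolation=cv2.INTER_CUBIC),cv2.resize(w['pixels'][130:290,190:310,::-1],(292,390))]))
```

```text
blk [255. 274.] xy 0.5139 0.0015 z 0.065  L 29.3 W 12.0 ang 5.1
blk [194. 206.] xy 0.5017 -0.0292 z 0.233  L 17.3 W 7.4 ang 0.3
blk [407. 171.] xy 0.6068 -0.6149 z 0.054  L 39.8 W 29.6 ang -32.9
```

View pics/s5.png

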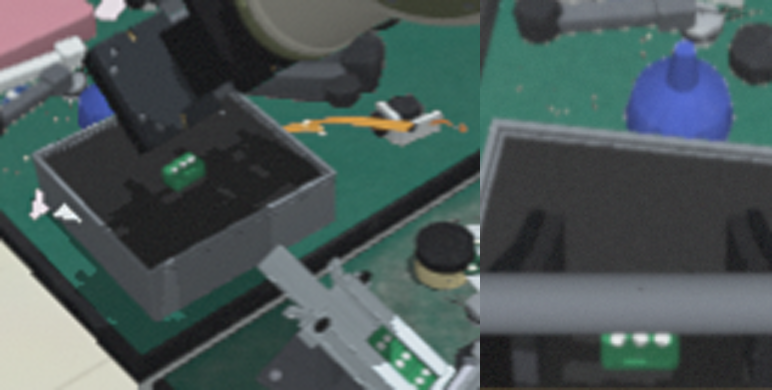

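Run:
```python
from h import *
plan(pick(.513,.003,.0575,5,-80,.002,.09))
```

```text
row [-0.001, -0.959, 0.0] [-6.7, 2.4, -3.7] n>= 8
row [-0.001, -0.959, 0.0] [-70.3, 2.4, 60.0] n>= 8
```

Emit:
{"method": "apply_moves", "body": {
  "steps": [
    [0,-0.959,0,-7,2,-4,-0.1],
    [0,-0.959,0,-7,2,-4,-0.1],
    [0,-0.959,0,-7,2,-4,-0.1],
    [0,-0.959,0,-7,2,-4,-0.1],
    [0,-0.959,0,-7,2,-4,-0.1],
    [0,-0.959,0,-7,2,-4,-0.1],
    [0,-0.959,0,-7,2,-4,-0.1],
    [0,-0.959,0,-7,2,-4,-0.1],
    [0,-0.959,0,-7,2,-4,-0.1],
    [0,-0.959,0,-7,2,-4,-0.1]
  ]
}}

```text
time: 29.27
ee_pos: [0.512, 0.0034, 0.1445]
eef_rot: [0.671, 0.736, -0.06, 0.063]
ft_force: [-0.2, -1.1, -0.7]
width: 0.0393
grip_force: 0.0
```

Run:
```python
from h import *
blocks(cam('wrist')); blocks(cam('top')); b=(.513,.003)
plan(pick(.513,.003,.0575,5,-80,.002,.06))
```

```text
blk [257. 178.] xy 0.5128 0.0083 z 0.065  L 29.1 W 19.0 ang 5.3
blk [278. 206.] xy 0.5059 -0.2336 z 0.066  L 24.5 W 17.2 ang -72.2
blk [194. 206.] xy 0.5097 0.0057 z 0.065  L 29.4 W 18.5 ang 6.7
blk [406. 172.] xy 0.6054 -0.6135 z 0.053  L 40.5 W 32.8 ang -38.4
row [-0.003, -0.002, -0.001] [6.7, 0.9, 28.8] n>= 1
row [-0.003, -0.002, -0.001] [17.1, 1.0, 87.9] n>= 3
```

Emit:
{"method": "apply_moves", "body": {
  "steps": [
    [0,0,0,10,1,25,-0.1],
    [0,0,0,17,1,60,-0.1],
    [0,0,0,20,1,80,-0.1],
    [0,0,0,21,1,87,-0.1],
    [0,0,0,21,1,87,-0.1],
    [0,0,0,21,1,87,-1],
    [0,0,0,21,1,87,-1],
    [0,0,0,21,1,87,-1],
    [0,0,0,21,1,87,-1],
    [0,0,0,21,1,87,-1],
    [0,0,0,17,1,60,-1],
    [0,0,0,10,1,20,-1],
    [0,0,0,5,1,0,-1],
    [0,0,0,5,1,0,-1]
  ],
  "force": 20
}}

```text
time: 30.53
ee_pos: [0.5161, 0.0075, 0.15]
eef_rot: [0.673, 0.734, -0.055, 0.065]
ft_force: [0.3, -0.0, -0.2]
width: 0.0294
grip_force: 20.0
```

Run:
```python
from h import *
plan(place(-110,.002,gap=.0005))
```

```text
row [0.023, 0.52, -0.185] [-165.1, -42.3, 18.6] n>= 5
row [0.023, 0.52, -0.185] [-154.8, -42.7, 77.7] n>= 5
```

Emit:
{"method": "apply_moves", "body": {
  "steps": [
    [0.023,0.52,-0.185,-165,-42,15,-1],
    [0.023,0.52,-0.185,-165,-42,15,-1],
    [0.023,0.52,-0.185,-165,-42,15,-1],
    [0.023,0.52,-0.185,-165,-42,15,-1],
    [0.023,0.52,-0.185,-165,-42,15,-1],
    [0.023,0.52,-0.185,-165,-42,15,-1],
    [0.023,0.52,-0.185,-165,-42,15,-1],
    [0.023,0.52,-0.185,-165,-42,15,-1],
    [0.023,0.52,-0.185,-165,-42,15,-1],
    [0.023,0.52,-0.185,-165,-42,15,-1]
  ]
}}

```text
time: 31.37
ee_pos: [0.4865, -0.1592, 0.1588]
eef_rot: [0.595, 0.785, 0.102, -0.14]
ft_force: [0.2, 0.5, -0.5]
width: 0.0295
grip_force: 20.0
```

Run:
```python
from h import *
plan(place(-110,.002,gap=.0005))
```

```text
row [-0.008, 0.001, 0.0] [-2.2, 1.3, -1.6] n>= 1
row [-0.008, 0.001, 0.0] [-22.7, 1.8, 54.8] n>= 2
```

Emit:
{"method": "apply_moves", "body": {
  "steps": [
    [-0.008,0,0,-8,1,16,-1],
    [-0.008,0,0,-16,1,36,-1],
    [-0.008,0,0,-21,2,49,-1],
    [-0.008,0,0,-22,2,54,-1],
    [-0.008,0,0,-23,2,55,-1],
    [-0.008,0,0,-23,2,55,-1]
  ]
}}

```text
time: 31.87
ee_pos: [0.4887, -0.1623, 0.0994]
eef_rot: [0.596, 0.784, 0.105, -0.138]
ft_force: [-0.5, -0.9, -0.4]
width: 0.0295
grip_force: 20.0
```

Run:
```python
from h import *
print(r.read_state()['ft_force']);plan(place(-110,.002,gap=.0005))
```

```text
[-0.46345476 -0.85110834 -0.36439435]
row [0.0, 0.001, -0.0] [21.3, 0.0, -56.3] n>= 2
row [0.0, 0.001, -0.0] [0.9, 0.0, 0.1] n>= 1
```

Emit:
{"method": "apply_moves", "body": {
  "steps": [
    [0,0,0,0,0,1,-1],
    [0,0,0,0,0,1,-1],
    [0,0,0,0,0,1,0],
    [0,0,0,0,0,1,0],
    [0,0,0,0,0,1,0],
    [0,0,0,0,0,1,0],
    [0,0,0,0,0,1,0],
    [0,0,0,10,0,-27,0],
    [0,0,0,21,0,-56,0],
    [0,0,0,50,0,-140,0],
    [0,0,0,50,0,-140,0],
    [0,0,0,50,0,-140,0],
    [0,0,0,50,0,-140,0]
  ]
}}

```text
time: 32.95
ee_pos: [0.4896, -0.1649, 0.2506]
eef_rot: [0.597, 0.784, 0.106, -0.136]
ft_force: [-0.1, 0.3, -0.5]
width: 0.0433
grip_force: 0.0
```

Run:
```python
from h import *
lane_check('l4'); t=cam('top'); P=cloud(t)
k=(P[...,2]>.185)&(P[...,2]<.225)&(P@ex>.45)&(P@ex<.56)&(abs(P@ey-.4275)<.05); a=(P@ex)[k];b=(P@ey)[k]; j=abs(b-.4275)<.03
print('bar',k.sum(),np.percentile(a[j],[5,50,95]).round(3),np.percentile(P[...,2][k],[50,90]).round(3),'b',b.min(),b.max())
g=.518*ex+.4265*ey; print(g)
Rt=T(ex,(0,0,-1)); plan([(g+UP*.30,Rt),(g+UP*.186,Rt)])
```

```text
lane green n 174 x [ 4. 39. 72.] b [0.4169 0.434 ]Traceback (most recent call last):
  File "<stdin>", line 4, in <module>
    return _quantile_unchecked(
        a, q, axis, out, overwrite_input, method, keepdims, weights)
    return _ureduce(a,
                    func=_quantile_ureduce_func,
    ...<5 lines>...
                    overwrite_input=overwrite_input,
                    method=method)
    r = func(a, **kwargs)
    result = _quantile(arr,
                       quantiles=q,
    ...<2 lines>...
                       out=out,
                       weights=wgt)
    slices_having_nans = np.isnan(arr[-1, ...])
                                  ~~~^^^^^^^^^
IndexError: index -1 is out of bounds for axis 0 with size 0
```

View pics/l4.png

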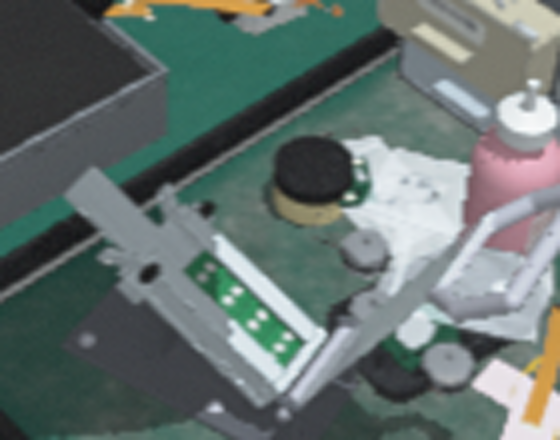

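Run:
```python
from h import *
g=np.array([.5471,-.3862,0]); Rt=T(ex,(0,0,-1)); plan([(g+UP*.30,Rt),(g+UP*.186,Rt)])
```

```text
row [-0.275, -0.273, 1.551] [-198.0, -2.5, -128.8] n>= 13
row [-0.275, -0.273, 1.551] [-237.0, -2.3, -21.7] n>= 13
```

Emit:
{"method": "apply_moves", "body": {
  "steps": [
    [-0.275,-0.273,1.551,-198,-2,-129,-0.17],
    [-0.275,-0.273,1.551,-198,-2,-129,-0.17],
    [-0.275,-0.273,1.551,-198,-2,-129,-0.17],
    [-0.275,-0.273,1.551,-198,-2,-129,-0.17],
    [-0.275,-0.273,1.551,-198,-2,-129,-0.17],
    [-0.275,-0.273,1.551,-198,-2,-129,-0.17],
    [-0.275,-0.273,1.551,-198,-2,-129,-0.17],
    [-0.275,-0.273,1.551,-198,-2,-129,-0.17],
    [-0.275,-0.273,1.551,-198,-2,-129,-0.17],
    [-0.275,-0.273,1.551,-198,-2,-129,-0.17],
    [-0.275,-0.273,1.551,-198,-2,-129,-0.17],
    [-0.275,-0.273,1.551,-198,-2,-129,-0.17],
    [-0.275,-0.273,1.551,-198,-2,-129,-0.17],
    [-0.275,-0.273,1.551,-198,-2,-129,-0.17],
    [-0.275,-0.273,1.551,-198,-2,-129,-0.17],
    [-0.275,-0.273,1.551,-198,-2,-129,-0.17],
    [-0.275,-0.273,1.551,-198,-2,-129,-0.17]
  ]
}}

```text
time: 34.52
ee_pos: [0.5473, -0.3869, 0.301]
eef_rot: [0.991, 0.136, 0.001, 0.0]
ft_force: [-0.5, 0.1, 0.1]
width: 0.0357
grip_force: 0.0
```

Run:
```python
from h import *
c=cam('wrist'); P=cloud(c); A=P@ex;B=P@ey
for nm,c in(('w',c),('s',cam('scene'))):
    P=cloud(c);A=P@ex;B=P@ey
    k=(P[...,2]>.195)&(P[...,2]<.222)&(A>.48)&(A<.56)&(abs(B-.4275)<.03); print(nm,k.sum(), np.percentile(A[k],[5,50,95]).round(3) if k.sum() else '',np.percentile(P[k][:,2],[50,95]).round(3) if k.sum() else '')
print(r.read_state()['joint_positions'].round(2)); g=np.array([.5471,-.3862,0]); Rt=T(ex,(0,0,-1)); plan([(g+UP*.186,Rt)])
```

```text
w 582 [0.514 0.518 0.523] [0.21  0.212]
s 176 [0.509 0.519 0.523] [0.209 0.212]
[-0.13  0.62  1.14  1.24 -0.56  1.61 -0.39]
row [0.001, -0.002, 0.0] [-0.3, -0.9, 115.4] n>= 3
```

Bar at a = 0.518, as expected. Descend and grip.

Emit:
{"method": "apply_moves", "body": {
  "steps": [
    [0,0,0,0,-1,40,-0.17],
    [0,0,0,0,-1,75,-0.17],
    [0,0,0,0,-1,95,-0.17],
    [0,0,0,0,-1,108,-0.17],
    [0,0,0,0,-1,115,-0.17],
    [0,0,0,0,-1,115,-0.17],
    [0,0,0,0,-1,115,-1],
    [0,0,0,0,-1,115,-1],
    [0,0,0,0,-1,115,-1],
    [0,0,0,0,-1,115,-1],
    [0,0,0,0,-1,115,-1],
    [0,0,0,0,-1,115,-1]
  ],
  "force": 15
}}

```text
time: 35.62
ee_pos: [0.548, -0.3858, 0.187]
eef_rot: [0.991, 0.135, 0.001, 0.001]
ft_force: [0.6, -0.3, 1.9]
width: 0.0094
grip_force: 15.0
```

Run:
```python
import numpy as np
e1=np.radians(37)+1.5; L=188
for q in np.arange(.05,1.52,.05): print(round(1.5-q,2),round(L*(np.cos(e1)*-1+np.cos(e1-q))*-1,1),round(-L*(np.sin(e1-q)-np.sin(e1)),1))
```

```text
1.45 -8.0 -4.9
1.4 -16.3 -9.4
1.35 -24.7 -13.5
1.3 -33.4 -17.2
1.25 -42.2 -20.4
1.2 -51.2 -23.2
1.15 -60.3 -25.5
1.1 -69.5 -27.4
1.05 -78.8 -28.8
1.0 -88.2 -29.7
0.95 -97.5 -30.2
0.9 -106.9 -30.2
0.85 -116.3 -29.7
0.8 -125.7 -28.8
0.75 -135.0 -27.4
0.7 -144.2 -25.5
0.65 -153.3 -23.2
0.6 -162.3 -20.4
0.55 -171.1 -17.2
0.5 -179.8 -13.5
0.45 -188.2 -9.4
0.4 -196.5 -4.9
0.35 -204.5 0.0
0.3 -212.2 5.3
0.25 -219.7 11.0
0.2 -226.9 17.1
0.15 -233.8 23.5
0.1 -240.3 30.2
0.05 -246.5 37.3
-0.0 -252.4 44.6
```

Emit:
{"method": "apply_moves", "body": {
  "steps": [
    [0,0,0,0,-8,-5,-1],
    [0,0,0,0,-16,-9,-1],
    [0,0,0,0,-25,-13,-1],
    [0,0,0,0,-33,-17,-1],
    [0,0,0,0,-42,-20,-1],
    [0,0,0,0,-51,-23,-1],
    [0,0,0,0,-60,-25,-1],
    [0,0,0,0,-69,-27,-1],
    [0,0,0,0,-79,-29,-1],
    [0,0,0,0,-88,-30,-1],
    [0,0,0,0,-97,-30,-1],
    [0,0,0,0,-107,-30,-1],
    [0,0,0,0,-116,-30,-1],
    [0,0,0,0,-126,-29,-1],
    [0,0,0,0,-135,-27,-1]
  ]
}}

```text
time: 36.87
ee_pos: [0.5115, -0.2543, 0.2136]
eef_rot: [0.991, 0.136, 0.001, 0.0]
ft_force: [1.0, 0.5, 5.3]
width: 0.0093
grip_force: 15.0
```

Emit:
{"method": "apply_moves", "body": {
  "steps": [
    [0,0,0,0,-9,2,-1],
    [0,0,0,0,-18,4,-1],
    [0,0,0,0,-27,7,-1],
    [0,0,0,0,-36,10,-1],
    [0,0,0,0,-45,14,-1],
    [0,0,0,0,-53,18,-1],
    [0,0,0,0,-61,22,-1],
    [0,0,0,0,-69,27,-1],
    [0,0,0,0,-77,32,-1],
    [0,0,0,0,-85,38,-1],
    [0,0,0,0,-92,44,-1],
    [0,0,0,0,-99,50,-1],
    [0,0,0,0,-105,57,-1],
    [0,0,0,0,-109,61,-1],
    [0,0,0,0,-111,64,-1],
    [0,0,0,0,-111,64,-1]
  ]
}}

```text
time: 38.2
ee_pos: [0.4817, -0.1475, 0.1487]
eef_rot: [0.991, 0.136, 0.0, -0.0]
ft_force: [1.2, 4.9, 4.0]
width: 0.0093
grip_force: 15.0
```

Emit:
{"method": "apply_moves", "body": {
  "steps": [
    [0,0,0,0,-1,1.5,-1],
    [0,0,0,0,-2,3,-1],
    [0,0,0,0,-4,5,-1],
    [0,0,0,0,-5,7,-1],
    [0,0,0,0,-6,8,-1],
    [0,0,0,0,-6,8.5,-1],
    [0,0,0,0,-6,8.5,-1],
    [0,0,0,0,-6,8.5,-1]
  ]
}}

```text
time: 38.87
ee_pos: [0.4804, -0.1425, 0.1415]
eef_rot: [0.991, 0.135, 0.001, -0.0]
ft_force: [-4.2, 6.8, 13.8]
width: 0.0092
grip_force: 15.0
```

Run:
```python
from h import *
s=r.read_state(); print(s['ee_pos'],s['ee_pos']@ex,s['ft_force'])
lane_check('l5')
c=cam('scene'); P=cloud(c)
```

```text
[ 0.48038877 -0.14252721  0.14152862] 0.2659978960388136 [-4.20813183  6.83455961 13.79802761]
lane green n 0 x  b
```

Emit:
{"method": "apply_moves", "body": {
  "steps": [
    [0,0,0,0,0,0,-0.17],
    [0,0,0,0,0,0,-0.17],
    [0,0,0,0,0,0,-0.17],
    [0,0,0,0,0,0,-0.17],
    [0,0,0,0,0,-20,-0.17],
    [0,0,0,0,0,-50,-0.17],
    [0,0,0,0,0,-90,-0.17],
    [0,0,0,0,0,-150,-0.17],
    [0,0,0,0,0,-150,-0.17],
    [0,0,0,0,0,-150,-0.17],
    [0,0,0,0,0,-150,-0.17],
    [0,0,0,0,0,-150,-0.17],
    [0,0,0,0,0,-150,-0.17]
  ]
}}

```text
time: 40.1
ee_pos: [0.4793, -0.1428, 0.2896]
eef_rot: [0.991, 0.135, -0.0, 0.001]
ft_force: [-0.0, 0.7, -0.5]
width: 0.036
grip_force: 0.0
```

Run:
```python
from h import *
c=cam('wrist'); P=cloud(c); A=P@ex;B=P@ey
k=(P[...,2]>.145)&(P[...,2]<.185)&(A>.255)&(A<.275)&(abs(B-.4275)<.03); print('bar z',np.percentile(P[k][:,2],[50,95]),np.percentile(A[k],[5,50,95]))
s=cam('scene'); cv2.imwrite('pics/f.png',np.hstack([cv2.resize(s['pixels'][130:260,150:330,::-1],(450,325),interpolation=cv2.INTER_CUBIC),cv2.resize(c['pixels'][80:210,230:370,::-1],(350,325))]))
```

```text
bar z [0.16395346 0.16561582] [0.26095701 0.26546368 0.26994462]
```

View pics/f.png

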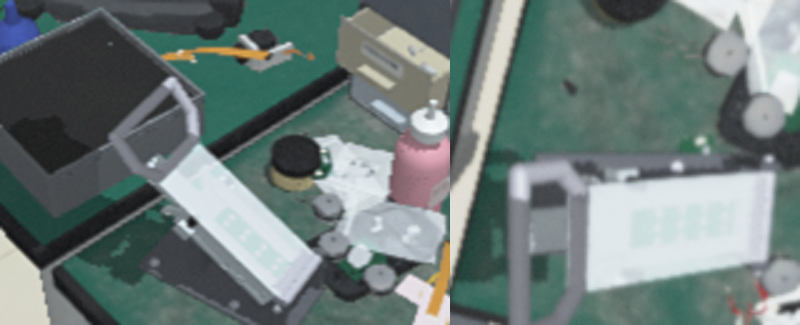

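The cover is shut, with the bar height the same as at the start. The four blocks show through it in a row, and the tray is empty.

```bash
python3 -c "
from bench import r
print(r.close_job())"
```

```text
the job is handed in; nothing more can be done
None
```

I handed the job in at about 40 s: all four blocks present are in the lane, crosswise with screws up, and the cover was lowered under grip and released fully shut; the bystanders were not touched, and the hand-in gave no verdict back.

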